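# Clamp a pipe offcut in the cam fixture

### The job

Lay the steel pipe offcut in the channel of the clamping fixture, fully home against the end stop. Then turn the black knob clockwise until the sprung follower drops into the notch of the cam, so that the pipe is held by the pad; turn by feel and stop there, because forcing the knob on against the notch overloads its sprung hub. Leave the tape roll, the tin and the spanner where they are.

Things in the scene. Friction and masses are not known exactly. Their poses are not given: they have to be found in the camera images.
- pipe_center (a point): Centre of the loose steel pipe offcut, 22 mm across and 150 mm long, about 0.16 kg, lying on the bench 11 mm above its underside. Its y axis runs along the pipe; both ends are alike.
- fixture: Clamping fixture screwed to the bench: base plate 12 mm thick, x -105 to +90, y -60 to +125 mm from its origin on the bench. x points from knob to fixed jaw, y along the pipe channel, z up. The pipe lies along y on two rests, tops 24 mm above the bench, at y -35 to +5 and +95 to +113 mm; between them only the base plate. Grey follower housing: x -69 to -41, y 61 to 85, 40 mm high.
- stop_face (a point): Centre of the end stop's face, at fixture x 55, y -35, z 35 mm; axes as the fixture. The pipe's end bears on it from the +y side. The stop is a dark steel block reaching 42 mm above the bench.
- jaw_face (a point): Centre of the fixed jaw's face, at fixture x 66, y -20, z 35 mm; axes as the fixture; the pipe's side bears on it from the -x side. Dark steel block from y -49 to +9 mm, 42 mm high above the bench. The sprung pad faces it.
- pipe_home (a point): Where the centre of the pipe is when it is clamped: 55 mm in x, 40 mm in y and 35 mm in z from the fixture's origin; axes as the fixture. The pipe is laid in from above anywhere between pad and fixed jaw (7 mm or more to spare) and slid to -y against the stop.
- knob_grip (a point): Centre of the knob's grip bar, on the vertical turning axis, 67 mm above the bench, at x = -55 mm, y = 0 of the fixture. The bar is black, 58 mm long along its x axis, 16 mm wide in y, 30 mm high (52 to 82 mm above the bench), on a disc 48 mm across. Clear all round from 52 mm above the bench up. The knob closes clockwise seen from above.
- hub (a joint): Turning angle of the cam under the knob, rad, grows clockwise seen from above; 0 to 0.12 at the start. The follower drops after it has come to somewhere between 0.55 and 1.4: the notched steel cam plate is set on its hub at another angle each time, so the notch has no fixed angle to the bar. Turning takes up to about 0.3 N m; there is a steep wall behind the notch that stops it.
- knob_twist (a joint): Wind-up of the sprung hub between knob and cam, rad, positive when the knob is forced clockwise: 7 N m per rad, so up to 0.04 in ordinary turning. It is overloaded beyond 0.075 (0.52 N m).
- follower (a joint): Travel of the spring-loaded follower towards the cam axis, m: 0.002 to 0.0045 while its roller runs on the rim of the cam, 0.009 when it has dropped into the notch.
- follower_cap (a point): Outer end of the follower's dark round tail cap, 18 mm across, 24 mm above the bench, on the +y side of the knob. The cap moves in by 6 to 7 mm when the follower drops and then stands nearly against its housing.
- pad: Black sprung pad, 24 mm wide (fixture y -22 to +2 mm), 28 to 42 mm above the bench, facing the fixed jaw. The knob drives it to +x and it pushes the pipe across to the jaw, in the end with 4 to 7 N. Its face lies 35 mm to +x of this origin, 29 to 31 mm from the jaw face at the start. Its plunger guide (fixture x -9 to +15, y -28 to +8 mm) is 48 mm high.
- pipe: The pipe offcut, origin on its underside at mid length; see pipe_center.
- tape_roll: Bystander: roll of masking tape, 104 mm across, 25 mm high, lying to the right of the fixture.
- tin: Bystander: round paste tin, 67 mm across, 27 mm high, on the right nearer the robot.
- spanner: Bystander: combination spanner 168 mm long, lying beyond the fixture.
There are look-alikes about, which are no part of the job. Of the things that look like the pipe, the largest one is meant.

How it is judged:
On the way, in this order (a step that is already met when the one before it is completed fails the run):
1. the pipe lies on the rests in the channel with its end home against the stop (y of pipe_center in the frame of fixture between 0.034 and 0.0435 m and z of pipe_center in the frame of fixture between 0.031 and 0.039 m and angle between the y axis of pipe_center and the y axis of fixture, either way round below 0.1 rad), for 0.2 s.
2. the follower has dropped into the notch of the cam (value of joint follower above 0.0075 m), for 0.2 s.
At the end, for the whole second after the job is handed in: The follower is down in the notch (travel over 7.5 mm), the pipe lies on the rests within 3.5 mm of the end stop, within 0.1 rad of the channel and within 2.5 mm of the fixed jaw, the pad presses on it with more than 2 N, it is at rest, and the bystanders are within 30 mm of where they were (all of step 1 and value of joint follower above 0.0075 m and x of pipe_center in the frame of fixture between 0.0525 and 0.058 m and contact force between pad and pipe above 2 N and linear speed of pipe below 0.02 m/s and not (distance of tape_roll from where it was at the start of the episode above 0.03 m) and not (distance of tin from where it was at the start of the episode above 0.03 m) and not (distance of spanner from where it was at the start of the episode above 0.03 m)); the robot touches nothing.
It fails at once if the knob's sprung hub is overloaded (wound up by more than 0.075 rad, 0.52 N m, either way) (value of joint knob_twist above 0.075 rad or value of joint knob_twist below -0.075 rad).
It fails at once if tape roll, tin or spanner pushed more than 30 mm (distance of any of tape_roll, tin, spanner from where it was at the start of the episode above 0.03 m).
It also fails if it takes over 61 s, if anything falls off the work surface, if the arm or the gripper's body presses on something with over 40 N, if the wrist force passes 120 N, or if a joint passes its speed limit or range.

### The arm

A 7-joint arm with a two-finger parallel gripper is mounted at the origin on a cart in front of the work surface, level with it; the furniture and walls round the work are solid. World frame = base frame: x ahead of the robot, y to its left, z up, the work surface at z = 0. Lengths are in m, angles in rad, forces in N, time in s.
With the tool pointing down it reaches from about 0.375 to 0.925 m from the base axis. Payload 3.1 kg.
Tool frame: the origin (TCP) lies at the very end of the fingers, on their centre line; the grasp point (between the pads) lies 19 mm behind it (ctrl.grip_point_offset is the distance from the TCP to the grasp point, in m); z points along the fingers, y is the direction in which the jaws open and shut (so a half turn about z gives the same grasp; the last joint's range is limited). The gripper opens to 85 mm and grips with 20 to 120 N. Pads are 22 mm wide; open, the fingers measure 114 mm over their backs; the gripper's body (76 mm by 85 mm) begins 54 mm behind the grasp point. The pads swing forward as they close: fully open they stand 13 mm farther back than shut.
Start: joints at [-1.328, 0.383, 0.044, 1.598, -0.018, 1.161, -0.05], TCP at [0.217, 0.613, 0.231] pointing down, gripper open.
Joint ranges: [-2.61, 2.61], [-0.41, 2.15], [-1.48, 1.57], [0, 2.5], [-1.57, 4.71], [0.05, 1.97], [-2.85, 2.85]. Speed limits (rad/s): [2.79, 2.79, 3.14, 3.14, 3.14, 3.14, 3.14].

### API

Orientations are given as a rotation vector (axis times angle).
In Python, from cell import ctrl gives the robot as it stands.
- The arm moves only by the shell command python3 -m handwheel 'ROWS'. ROWS is JSON, a list of rows, each an object of numbers: "dx", "dy", "dz": the shift along the tool's x, y, z in units of 25 mm (1.0 is 25 mm); "ax", "ay", "az": the turn, a rotation vector about the tool's x, y, z in degrees; "fingers": the closure, from -1 (fully open) to 1 (shut). In form: [{"dx": .., "dy": .., "dz": .., "ax": .., "ay": .., "az": .., "fingers": ..}, ...]. A call has 1 to 20 rows; each row is the pose to reach, as a shift and turn from the pose measured when the call began, along the tool's axes at that moment; what a row does not reach only later rows make up. A row lasts 1/12 s, in which the tool goes at most 41.7 mm and 7.16 degrees, less where a joint would pass 70% of its speed; a pose out of reach is approached as far as the arm can. A call with a gripper value outside its range is refused whole. The fingers move at their own pace and stop on an object; the grip force is fixed at half the most. Time passes only in rows, so rows that repeat a pose let the fingers close. It gives the time, the measured TCP pose, the force and the opening at its end, in the units of the state.
- ctrl.get_state(): the state, without advancing time (a new reading comes with each control period).
- ctrl.get_image(name): name is "scene" or "top" or "wrist"; returns the picture (400x640x3 uint8, red, green, blue); there is no depth.
- ctrl.calibration(name): a dict with "fx", "fy", "cx", "cy" (pixels), "dist_coeffs" ([k1, k2, p1, p2, k3] as OpenCV has them; the pictures are not rectified), "position" and "rotation" of the camera in the world. Camera axes: x right, y down, z forward; pixel columns grow to the right and rows downward; lengths in m; the calibration is good to about 2 mm. A picture is of the moment at which its call begins: read the wrist's pose just before it. calibration takes no time and is no camera call; for the wrist camera it gives the pose at the moment of the call.
- ctrl.finish_job(): hands the job in, once; it reports no verdict.
Trained networks look in the newest picture that a camera, given by its name, has taken for a name from the list of things; names that differ only in an ending like _2 or _b are one class to them, and where a whole thing is asked for, a point or a joint stands for the part that bears it (a point fixed in the world has none). Each returns a list of dicts, best first, with "confidence" (0 to 1); they miss things now and then, are a little off and sometimes report something else, mostly with a low value. They report only what shows in the picture. A call takes as long as a camera call. They do not tell look-alikes from the thing itself.
- ctrl.boxes_of(camera, label): "xy" ([column, row] in pixels, amid what is visible of it).
The state is a dict: "t": time; "joint_positions": joint angles; "dq": joint speeds; "joint_efforts": joint torques, N m; "position": TCP position; "tool_rot": TCP orientation; "ft_force": force on the tool from outside, world axes, zero at the start; "moment": the same for the moment, N m; "opening": finger opening in m.
Only numpy, scipy, OpenCV 4.12 (cv2) and the standard library are available. Lean on these libraries where they do the work, as an engineer would, in place of code of your own. Each camera call takes 0.05 s, during which the arm holds its last target.

## Working session

There is one attempt and no reset: what is moved stays moved. The work goes in short steps, Python scripts to look and compute and a shell command to move; the robot and the scene stay as the last step left them, time stands still between calls to the robot, and variables do not carry over. Pictures are saved under pics/ and viewed, and the job is handed in when it is done.

```bash
ls; mkdir -p pics
python3 - <<'E'
from cell import ctrl
import cv2
s=ctrl.get_state();print(s)
for n in ("scene","top","wrist"):
    im=ctrl.get_image(n);cv2.imwrite(f"pics/{n}0.png",im[:,:,::-1])
    c=ctrl.calibration(n);print(n,c)
for l in ("pipe","fixture","knob_grip","stop_face","jaw_face","follower_cap","pad","tape_roll","tin","spanner"):
    for n in("top","scene"):
        try: print(n,l,[(r['xy'],round(r['confidence'],2)) for r in ctrl.boxes_of(n,l)])
        except Exception as e: print(l,e)
E
```

```text
pics
{'t': 0.0, 'joint_positions': array([-1.32778805,  0.38383655,  0.04379129,  1.59960801, -0.01793408,
        1.16119247, -0.04991857]), 'dq': array([ 5.01428132e-04, -2.05850345e-04, -2.91738445e-04, -6.65972876e-04,
       -8.38419506e-04, -2.66933578e-05, -5.12512783e-04]), 'joint_efforts': array([ 2.70466417e-04, -4.33460104e+01,  1.02486871e+00, -2.49516410e+01,
        1.05144663e-02,  1.13412799e-02, -1.31965939e-05]), 'position': array([0.2169132 , 0.61172127, 0.22986971]), 'tool_rot': array([-0.53255855, -3.09576097,  0.00412919]), 'ft_force': array([ 0.76031534, -0.03709793,  0.06334123]), 'moment': array([-0.02566182,  0.05040938,  0.00236389]), 'opening': 0.08567538142110834}
scene {'fx': 455.75338961518156, 'fy': 455.75338961518156, 'cx': 319.94406318912553, 'cy': 202.7934753185347, 'dist_coeffs': array([-0.03034181,  0.        ,  0.        ,  0.        ,  0.        ]), 'position': array([-0.30086237, -0.67221438,  0.69419399]), 'rotation': array([-1.8957318 ,  0.96228776, -0.56257871])}
top {'fx': 428.5570289969893, 'fy': 428.5570289969893, 'cx': 328.031152005213, 
[... 851 characters left out ...]
[358.1, 245.2], 0.51), ([203.7, 216.9], 0.33)]
scene knob_grip [([311.4, 232.5], 0.66)]
top stop_face [([339.6, 228.4], 0.9)]
scene stop_face [([310.0, 238.6], 0.86)]
top jaw_face [([342.9, 228.3], 0.7)]
scene jaw_face [([311.4, 242.6], 0.7), ([310.7, 239.3], 0.55), ([290.4, 243.0], 0.22)]
top follower_cap [([205.6, 217.5], 0.69), ([338.3, 248.3], 0.59), ([357.8, 244.2], 0.39)]
scene follower_cap [([291.7, 240.7], 0.53)]
top pad []
scene pad []
top tape_roll [([437.6, 205.9], 0.93), ([204.8, 217.6], 0.31)]
scene tape_roll [([422.3, 266.0], 0.79), ([309.3, 240.0], 0.32)]
top tin [([439.4, 246.4], 0.66)]
scene tin []
top spanner [([309.1, 127.7], 0.54), ([339.8, 228.3], 0.52)]
scene spanner []
```

Run:
```python
import cv2
im=cv2.imread("pics/top0.png");cv2.imwrite("pics/top0c.png",cv2.resize(im[100:300,150:480],(792,480),interpolation=cv2.INTER_CUBIC))
im=cv2.imread("pics/scene0.png");cv2.imwrite("pics/scene0c.png",cv2.resize(im[120:320,150:480],(792,480),interpolation=cv2.INTER_CUBIC))
```

```text
(no output)
```

View pics/top0.png

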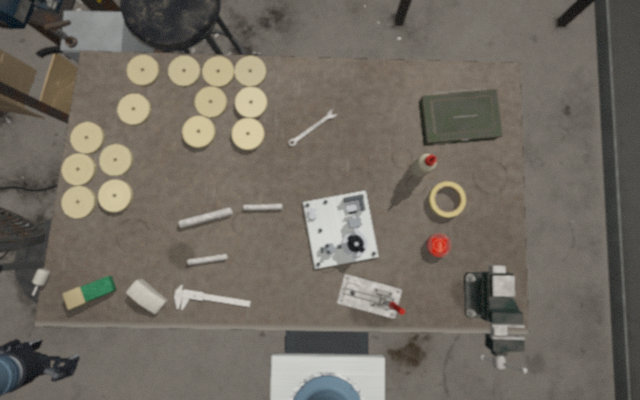

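```bash
sleep 0.2
```

```text
(no output)
```

View pics/top0c.png

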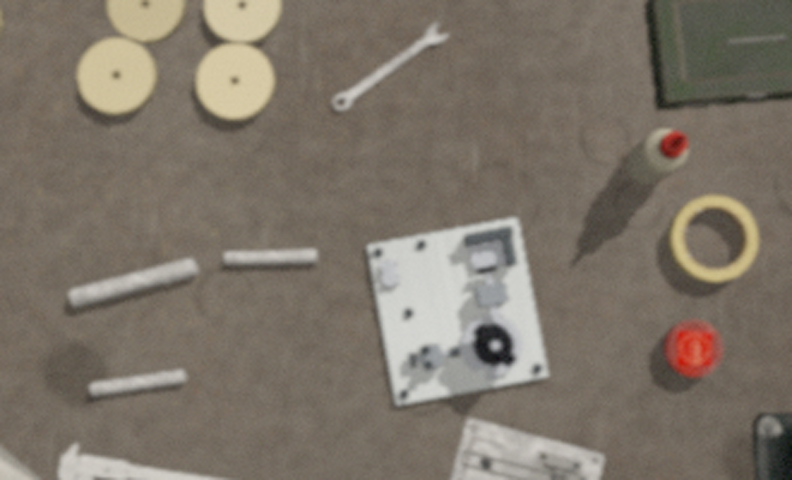

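View pics/scene0c.png

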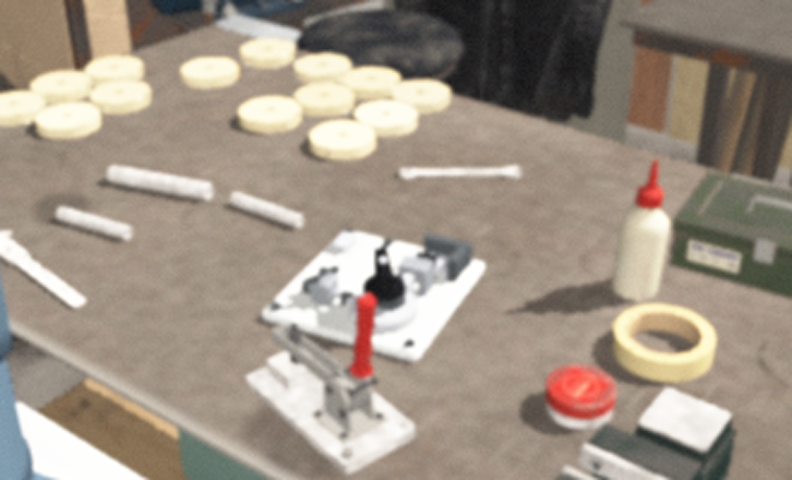

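View pics/wrist0.png

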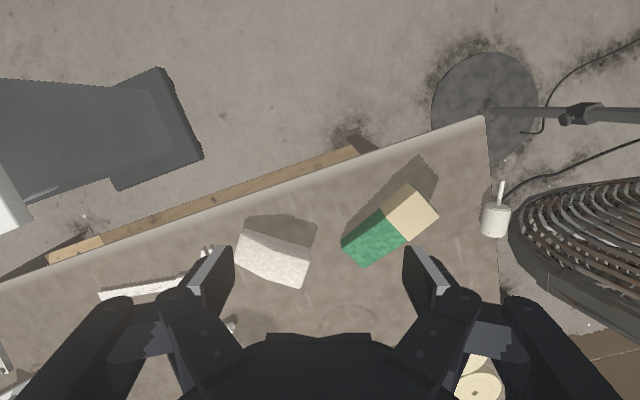

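The long light cylinder at top (205,218) is about 55 px, or 0.16 m. The look-alikes at (262,208) and (207,260) are 38–40 px. The fixture is at (341,229), with its +y towards the image left and the knob at (356,244). Next I localise them properly.

```bash
cat > h.py <<'E'
import numpy as np,cv2
from cell import ctrl
from scipy.spatial.transform import Rotation as R
def ray(c,uv):
    K=np.array([[c['fx'],0,c['cx']],[0,c['fy'],c['cy']],[0,0,1]])
    p=cv2.undistortPoints(np.array(uv,float).reshape(-1,1,2),K,c['dist_coeffs'])[:,0]
    return np.c_[p,np.ones(len(p))]@R.from_rotvec(c['rotation']).as_matrix().T
def px2w(c,uv,z):
    d=ray(c,uv);o=np.array(c['position']);s=(z-o[2])/d[:,2:3];return o+s*d
def w2px(c,P):
    K=np.array([[c['fx'],0,c['cx']],[0,c['fy'],c['cy']],[0,0,1]])
    Rm=R.from_rotvec(c['rotation']).as_matrix();r=cv2.Rodrigues(Rm.T)[0];t=-Rm.T@np.array(c['position'])
    return cv2.projectPoints(np.array(P,float).reshape(-1,1,3),r,t,K,c['dist_coeffs'])[0][:,0]
def target(pos,yaw):
    """tool down, tool y axis at world yaw (mod pi); prints dx.. rows for call from the present pose"""
    s=ctrl.get_state();R0=R.from_rotvec(s['tool_rot'])
    best=None
    for k in(0,np.pi):
        y=np.array([np.cos(yaw+k),np.sin(yaw+k),0]);z=np.array([0,0,-1.]);x=np.cross(y,z)
        Rt=R.from_matrix(np.c_[x,y,z]);rv=(R0.inv()*Rt).as_rotvec()
        if best is None or np.linalg.norm(rv)<np.linalg.norm(best):best=rv
    d=R0.inv().apply(np.array(pos)-s['position'])/0.025
    print('d(xyz)',np.round(d,3),'a deg',np.round(np.degrees(best),2),'dist',np.round(np.linalg.norm(d)*25),'q7',round(s['joint_positions'][6],2))
def st():
    s=ctrl.get_state();print('t',round(s['t'],2),'p',np.round(s['position'],4),'f',np.round(s['ft_force'],1),'m',np.round(s['moment'],2),'op',round(s['opening'],4));return s
E
python3 - <<'E'
from h import *
c=ctrl.calibration('top')
# crop px -> full
f=lambda p:[(150+x/2.4,100+y/2.4) for x,y in p]
C=px2w(c,f([(368,243),(518,218),(548,377),(396,406)]),0.012)
print(np.round(C[:,:2],4)); print([round(float(np.linalg.norm(C[i]-C[(i+1)%4])),4) for i in range(4)])
# fixture coords: (90,125),(90,-60),(-105,-60),(-105,125)
m=np.array([(.09,.125),(.09,-.06),(-.105,-.06),(-.105,.125)])
A=m-m.mean(0);B=C[:,:2]-C[:,:2].mean(0);U,S,V=np.linalg.svd(A.T@B);Rm=(U@V).T
th=np.arctan2(Rm[1,0],Rm[0,0]);t=C[:,:2].mean(0)-Rm@m.mean(0)
print('fix',t,np.degrees(th));print('knob',t+Rm@[-.055,0],'home',t+Rm@[.055,.04])
for e in ([(72,298),(195,266)],[(225,257),(317,256)],[(90,388),(186,377)]):
    P=px2w(c,f(e),0.011);print(np.round(P[:,:2],3),np.linalg.norm(P[1]-P[0]),np.degrees(np.arctan2(*(P[0]-P[1])[1::-1])))
s=ctrl.get_state();print(R.from_rotvec(s['tool_rot']).as_matrix().round(3))
cw=ctrl.calibration('wrist');print((R.from_rotvec(s['tool_rot']).inv()*R.from_rotvec(cw['rotation'])).as_matrix().round(3), R.from_rotvec(s['tool_rot']).inv().apply(cw['position']-s['position']))
E
```

```text
[[ 0.5868  0.0779]
 [ 0.6203 -0.1028]
 [ 0.4304 -0.1399]
 [ 0.3935  0.0403]]
[0.1838, 0.1934, 0.184, 0.197]
fix [ 0.52132887 -0.06162061] 11.04017546570743
knob [ 0.46734674 -0.07215296] home [ 0.5676511  -0.01182854]
[[0.515 0.431]
 [0.556 0.285]] 0.15112997758781666 105.69144037431784
[[0.567 0.25 ]
 [0.57  0.139]] 0.11066280553832535 91.61187498711779
[[0.409 0.404]
 [0.423 0.29 ]] 0.11415035967665843 97.44473261575928
[[-0.943  0.334 -0.   ]
 [ 0.334  0.943 -0.   ]
 [ 0.    -0.    -1.   ]]
[[ 0.001 -0.958 -0.288]
 [ 1.     0.001  0.002]
 [-0.001 -0.288  0.958]] [ 0.07240323  0.00102503 -0.14289771]
```

Run:
```python
from h import *
target([0.5355,0.358,0.15],np.radians(15.7))
```

```text
d(xyz) [-15.402  -5.344   3.25 ] a deg [-0.   -0.   54.78] dist 416.0 q7 -0.05
```

```bash
python3 -m handwheel '[{"dx":-15.4,"dy":-5.34,"dz":3.25,"az":54.8,"fingers":-1},{"dx":-15.4,"dy":-5.34,"dz":3.25,"az":54.8,"fingers":-1},{"dx":-15.4,"dy":-5.34,"dz":3.25,"az":54.8,"fingers":-1},{"dx":-15.4,"dy":-5.34,"dz":3.25,"az":54.8,"fingers":-1},{"dx":-15.4,"dy":-5.34,"dz":3.25,"az":54.8,"fingers":-1},{"dx":-15.4,"dy":-5.34,"dz":3.25,"az":54.8,"fingers":-1},{"dx":-15.4,"dy":-5.34,"dz":3.25,"az":54.8,"fingers":-1},{"dx":-15.4,"dy":-5.34,"dz":3.25,"az":54.8,"fingers":-1},{"dx":-15.4,"dy":-5.34,"dz":3.25,"az":54.8,"fingers":-1},{"dx":-15.4,"dy":-5.34,"dz":3.25,"az":54.8,"fingers":-1},{"dx":-15.4,"dy":-5.34,"dz":3.25,"az":54.8,"fingers":-1},{"dx":-15.4,"dy":-5.34,"dz":3.25,"az":54.8,"fingers":-1},{"dx":-15.4,"dy":-5.34,"dz":3.25,"az":54.8,"fingers":-1},{"dx":-15.4,"dy":-5.34,"dz":3.25,"az":54.8,"fingers":-1}]'
python3 - <<'E'
from h import *
st();c=ctrl.calibration('wrist')
im=ctrl.get_image('wrist');cv2.imwrite('pics/w1.png',im[:,:,::-1])
print([(r['xy'],round(r['confidence'],2)) for r in ctrl.boxes_of('wrist','pipe')])
np.save('c1.npy',c,allow_pickle=True)
E
```

```text
t 1.15 p [0.2172 0.6126 0.2313] f [-0.3 -0.3  0.2] m [-0.02  0.   -0.05] op 0.0852
[]invalid input at $[0]: expected keys dx, dy, dz, ax, ay, az, fingers
```

View pics/w1.png

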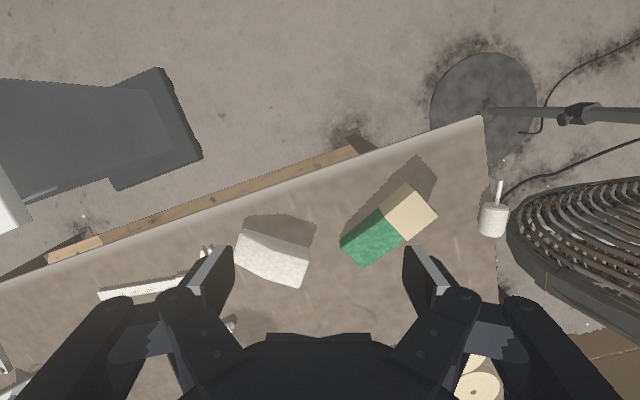

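The call was refused because every row needs all seven keys, so the arm did not move and the picture is unchanged. I'll retype the rows.

```bash
python3 -m handwheel '[{"dx":-15.4,"dy":-5.34,"dz":3.25,"ax":0,"ay":0,"az":54.8,"fingers":-1},{"dx":-15.4,"dy":-5.34,"dz":3.25,"ax":0,"ay":0,"az":54.8,"fingers":-1},{"dx":-15.4,"dy":-5.34,"dz":3.25,"ax":0,"ay":0,"az":54.8,"fingers":-1},{"dx":-15.4,"dy":-5.34,"dz":3.25,"ax":0,"ay":0,"az":54.8,"fingers":-1},{"dx":-15.4,"dy":-5.34,"dz":3.25,"ax":0,"ay":0,"az":54.8,"fingers":-1},{"dx":-15.4,"dy":-5.34,"dz":3.25,"ax":0,"ay":0,"az":54.8,"fingers":-1},{"dx":-15.4,"dy":-5.34,"dz":3.25,"ax":0,"ay":0,"az":54.8,"fingers":-1},{"dx":-15.4,"dy":-5.34,"dz":3.25,"ax":0,"ay":0,"az":54.8,"fingers":-1},{"dx":-15.4,"dy":-5.34,"dz":3.25,"ax":0,"ay":0,"az":54.8,"fingers":-1},{"dx":-15.4,"dy":-5.34,"dz":3.25,"ax":0,"ay":0,"az":54.8,"fingers":-1},{"dx":-15.4,"dy":-5.34,"dz":3.25,"ax":0,"ay":0,"az":54.8,"fingers":-1},{"dx":-15.4,"dy":-5.34,"dz":3.25,"ax":0,"ay":0,"az":54.8,"fingers":-1},{"dx":-15.4,"dy":-5.34,"dz":3.25,"ax":0,"ay":0,"az":54.8,"fingers":-1},{"dx":-15.4,"dy":-5.34,"dz":3.25,"ax":0,"ay":0,"az":54.8,"fingers":-1}]'
python3 - <<'E'
from h import *
st();c=ctrl.calibration('wrist')
im=ctrl.get_image('wrist');cv2.imwrite('pics/w2.png',im[:,:,::-1])
print([(r['xy'],round(r['confidence'],2)) for r in ctrl.boxes_of('wrist','pipe')])
np.save('c1.npy',c,allow_pickle=True)
E
```

```text
t: 2.42
position: [0.5341, 0.3603, 0.1501]
tool_rot: [-1.893, -2.505, -0.001]
ft_force: [0.0, 0.7, -0.1]
opening: 0.0854
t 2.42 p [0.5341 0.3603 0.1501] f [ 0.   0.7 -0.1] m [ 0.03  0.05 -0.02] op 0.0854
[([311.3, 307.1], 0.82), ([320.2, 182.0], 0.75), ([203.5, 159.0], 0.56)]
```

View pics/w2.png

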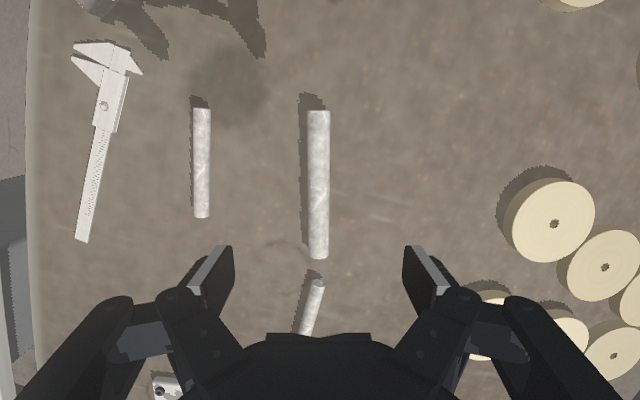

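The wrist view shows the three candidates. The long bar at (319,183) runs from (319,110) to (318,258), and the smaller ones are at (202,162) and (311,308).

Run:
```python
from h import *
c=np.load('c1.npy',allow_pickle=True).item()
im=cv2.imread('pics/w2.png')
cv2.imwrite('pics/w2c.png',cv2.resize(im[90:280,270:370],None,fx=3,fy=3,interpolation=cv2.INTER_CUBIC))
g=cv2.cvtColor(im,cv2.COLOR_BGR2GRAY)
m=(g[95:275,290:350]>135).astype(np.uint8)
m=cv2.morphologyEx(m,cv2.MORPH_OPEN,np.ones((3,3)))
n,l,s,ce=cv2.connectedComponentsWithStats(m);k=1+np.argmax(s[1:,4]);print(s[k])
ys,xs=np.nonzero(l==k);
for r in(112,150,180,215,250,256):
    q=xs[ys==r-95]; print(r,q.min()+290,q.max()+290)
# per-row midline -> fit, ends
y0,y1=ys.min()+95,ys.max()+95+1
mid=np.array([(r,xs[ys==r-95].mean()+290) for r in range(y0+6,y1-6)]);p=np.polyfit(mid[:,0],mid[:,1],1)
E=[(np.polyval(p,y0),y0),(np.polyval(p,y1),y1)];print(E)
P=px2w(c,E,0.011);print(P.round(4),np.linalg.norm(P[1]-P[0]),P.mean(0),np.degrees(np.arctan2(*(P[0]-P[1])[1::-1])))
W=px2w(c,[(308,180),(329,180)],0.011);print(np.linalg.norm(W[0]-W[1]))
```

```text
[  18   15   36  161 3400]
112 308 330
150 308 329
180 309 329
215 310 329
250 310 330
256 310 328
[(np.float64(317.69092534528784), np.int64(110)), (np.float64(321.796061689686), np.int64(271))]
[[0.5151 0.4313 0.011 ]
 [0.5663 0.2681 0.011 ]] 0.17104871848906034 [0.54070661 0.34970467 0.011     ] 107.42603238565243
0.02103408450306249
```

View pics/w2c.png

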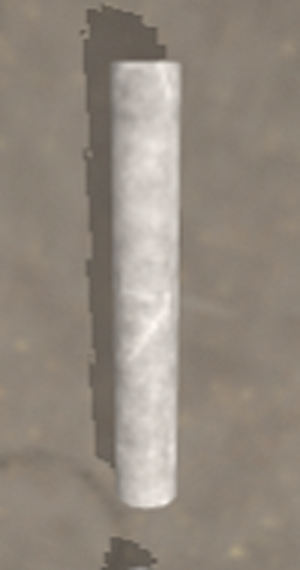

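Run:
```python
from h import *
c=np.load('c1.npy',allow_pickle=True).item()
print(c['position'])
P=px2w(c,[(319,110.3),(319.5,258.5)],0.020);print(P.round(4),np.linalg.norm(P[1]-P[0]),P.mean(0),np.degrees(np.arctan2(*(P[0]-P[1])[1::-1])))
C=P.mean(0);a=np.arctan2(*(P[0]-P[1])[1::-1])
target([C[0],C[1],0.004],a-np.pi/2)
target([C[0],C[1],0.03],a-np.pi/2)
```

```text
[0.51561311 0.43155038 0.29311247]
[[0.5163 0.4314 0.02  ]
 [0.5582 0.2871 0.02  ]] 0.1502341493176876 [0.53725666 0.35924191 0.02      ] 106.17773197882833
d(xyz) [-0.099  0.116  5.85 ] a deg [-0.01 -0.08 -0.28] dist 146.0 q7 -0.24
d(xyz) [-0.097  0.116  4.81 ] a deg [-0.01 -0.08 -0.28] dist 120.0 q7 -0.24
```

```bash
python3 -m handwheel '[{"dx":-0.1,"dy":0.12,"dz":4.5,"ax":0,"ay":0,"az":-0.3,"fingers":-1},{"dx":-0.1,"dy":0.12,"dz":4.5,"ax":0,"ay":0,"az":-0.3,"fingers":-1},{"dx":-0.1,"dy":0.12,"dz":4.5,"ax":0,"ay":0,"az":-0.3,"fingers":-1},{"dx":-0.1,"dy":0.12,"dz":5.4,"ax":0,"ay":0,"az":-0.3,"fingers":-0.3},{"dx":-0.1,"dy":0.12,"dz":5.84,"ax":0,"ay":0,"az":-0.3,"fingers":0},{"dx":-0.1,"dy":0.12,"dz":5.84,"ax":0,"ay":0,"az":-0.3,"fingers":0},{"dx":-0.1,"dy":0.12,"dz":5.84,"ax":0,"ay":0,"az":-0.3,"fingers":0}]'
python3 - <<'E'
from h import *
st();im=ctrl.get_image('wrist');cv2.imwrite('pics/w3.png',im[:,:,::-1])
E
```

```text
t: 3.1
position: [0.537, 0.3603, 0.0046]
tool_rot: [-1.883, -2.513, -0.002]
ft_force: [1.0, 0.5, 0.6]
opening: 0.0429
t 3.1 p [0.537  0.3603 0.0046] f [1.  0.5 0.6] m [ 0.03 -0.01  0.04] op 0.0429
```

View pics/w3.png

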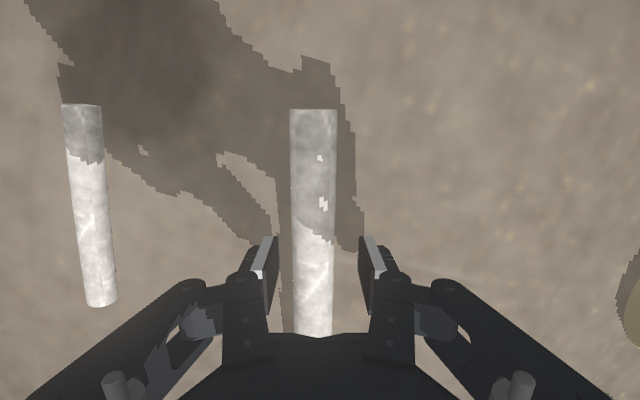

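The pipe at (315,220) sits between the fingers, which are at about (265,280) and (370,280). I close on it and lift.

```bash
python3 -m handwheel '[{"dx":0,"dy":0,"dz":0,"ax":0,"ay":0,"az":0,"fingers":1},{"dx":0,"dy":0,"dz":0,"ax":0,"ay":0,"az":0,"fingers":1},{"dx":0,"dy":0,"dz":0,"ax":0,"ay":0,"az":0,"fingers":1},{"dx":0,"dy":0,"dz":0,"ax":0,"ay":0,"az":0,"fingers":1},{"dx":0,"dy":0,"dz":0,"ax":0,"ay":0,"az":0,"fingers":1},{"dx":0,"dy":0,"dz":0,"ax":0,"ay":0,"az":0,"fingers":1}]'
python3 -m handwheel '[{"dx":0,"dy":0,"dz":-1.5,"ax":0,"ay":0,"az":0,"fingers":1},{"dx":0,"dy":0,"dz":-3,"ax":0,"ay":0,"az":0,"fingers":1},{"dx":0,"dy":0,"dz":-5,"ax":0,"ay":0,"az":0,"fingers":1},{"dx":0,"dy":0,"dz":-5,"ax":0,"ay":0,"az":0,"fingers":1},{"dx":0,"dy":0,"dz":-5,"ax":0,"ay":0,"az":0,"fingers":1},{"dx":0,"dy":0,"dz":-5,"ax":0,"ay":0,"az":0,"fingers":1}]'
python3 - <<'E'
from h import *
st();im=ctrl.get_image('wrist');cv2.imwrite('pics/w4.png',im[:,:,::-1])
s=ctrl.get_state();cw=ctrl.calibration('wrist');np.save('c4.npy',[cw,s],allow_pickle=True)
E
```

```text
t: 3.65
position: [0.5402, 0.3623, 0.0088]
tool_rot: [1.885, 2.513, 0.013]
ft_force: [-0.4, -1.4, 6.1]
opening: 0.0201
t: 4.15
position: [0.5395, 0.3615, 0.1343]
tool_rot: [1.885, 2.513, 0.015]
ft_force: [-0.2, -0.2, -1.9]
opening: 0.0205
t 4.15 p [0.5395 0.3615 0.1343] f [-0.2 -0.2 -1.9] m [ 0.02  0.01 -0.05] op 0.0205
```

View pics/w4.png

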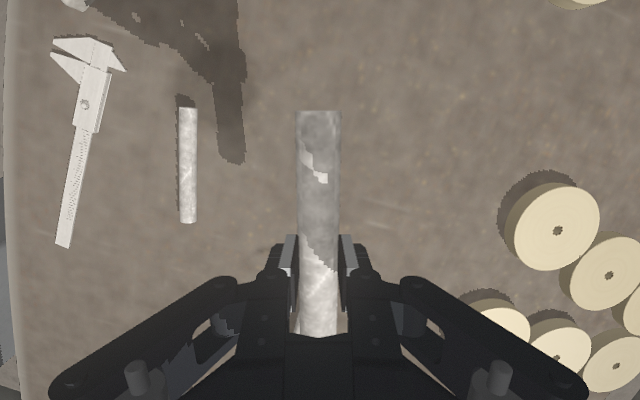

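Run:
```python
from h import *
c,s=np.load('c4.npy',allow_pickle=True)
P=px2w(c,[(318.5,111),(318.5,200),(318.5,320)],s['position'][2]+0.002+0.010)
print((R.from_rotvec(s['tool_rot']).inv().apply(P-s['position'])).round(4))
W=px2w(c,[(296.5,118),(341,118)],s['position'][2]+.002);print(np.linalg.norm(W[0]-W[1]))
th=np.radians(11.04);o=np.array([0.5213,-0.0616]);Rm=np.array([[np.cos(th),-np.sin(th)],[np.sin(th),np.cos(th)]])
p=o+Rm@[.02,.02];target([*p,.2],th)
```

```text
[[ 0.0731  0.0018 -0.0117]
 [ 0.0323  0.0019 -0.0119]
 [-0.0365  0.002  -0.0121]]
0.02106604030693288
d(xyz) [-15.294  -4.501  -2.789] a deg [ 0.24 -0.25  5.23] dist 405.0 q7 -0.22
```

```bash
python3 -m handwheel '[{"dx":-15.3,"dy":-4.5,"dz":-2.8,"ax":0.24,"ay":-0.25,"az":5.2,"fingers":1},{"dx":-15.3,"dy":-4.5,"dz":-2.8,"ax":0.24,"ay":-0.25,"az":5.2,"fingers":1},{"dx":-15.3,"dy":-4.5,"dz":-2.8,"ax":0.24,"ay":-0.25,"az":5.2,"fingers":1},{"dx":-15.3,"dy":-4.5,"dz":-2.8,"ax":0.24,"ay":-0.25,"az":5.2,"fingers":1},{"dx":-15.3,"dy":-4.5,"dz":-2.8,"ax":0.24,"ay":-0.25,"az":5.2,"fingers":1},{"dx":-15.3,"dy":-4.5,"dz":-2.8,"ax":0.24,"ay":-0.25,"az":5.2,"fingers":1},{"dx":-15.3,"dy":-4.5,"dz":-2.8,"ax":0.24,"ay":-0.25,"az":5.2,"fingers":1},{"dx":-15.3,"dy":-4.5,"dz":-2.8,"ax":0.24,"ay":-0.25,"az":5.2,"fingers":1},{"dx":-15.3,"dy":-4.5,"dz":-2.8,"ax":0.24,"ay":-0.25,"az":5.2,"fingers":1},{"dx":-15.3,"dy":-4.5,"dz":-2.8,"ax":0.24,"ay":-0.25,"az":5.2,"fingers":1},{"dx":-15.3,"dy":-4.5,"dz":-2.8,"ax":0.24,"ay":-0.25,"az":5.2,"fingers":1},{"dx":-15.3,"dy":-4.5,"dz":-2.8,"ax":0.24,"ay":-0.25,"az":5.2,"fingers":1},{"dx":-15.3,"dy":-4.5,"dz":-2.8,"ax":0.24,"ay":-0.25,"az":5.2,"fingers":1},{"dx":-15.3,"dy":-4.5,"dz":-2.8,"ax":0.24,"ay":-0.25,"az":5.2,"fingers":1}]'
python3 - <<'E'
from h import *
st();s=ctrl.get_state();cw=ctrl.calibration('wrist');np.save('c5.npy',[cw,s],allow_pickle=True)
im=ctrl.get_image('wrist');cv2.imwrite('pics/w5.png',im[:,:,::-1])
E
```

```text
t: 5.37
position: [0.5361, -0.036, 0.1985]
tool_rot: [-1.991, -2.426, 0.003]
ft_force: [0.1, -0.0, -0.6]
opening: 0.0204
t 5.37 p [ 0.5361 -0.036   0.1985] f [ 0.1 -0.  -0.6] m [ 0.   -0.04 -0.  ] op 0.0204
```

View pics/w5.png

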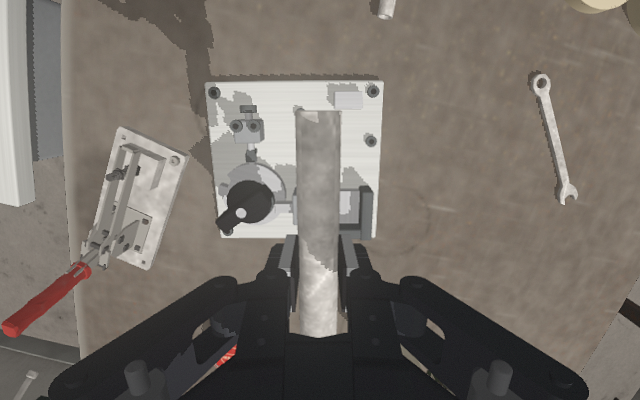

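```bash
cat > ov.py <<'E'
from h import *
def T(o,th):
    def f(p):
        p=np.array(p,float).reshape(-1,3);c,s=np.cos(th),np.sin(th)
        return np.c_[o[0]+c*p[:,0]-s*p[:,1],o[1]+s*p[:,0]+c*p[:,1],p[:,2]]
    return f
def feats():
    e=[]
    e.append([(-.105,-.06,.012),(.09,-.06,.012),(.09,.125,.012),(-.105,.125,.012),(-.105,-.06,.012)])
    e.append([(.066,-.049,.042),(.066,.009,.042)])
    e.append([(-.069,.061,.04),(-.041,.061,.04),(-.041,.085,.04),(-.069,.085,.04),(-.069,.061,.04)])
    e.append([(-.009,-.028,.048),(.015,-.028,.048),(.015,.008,.048),(-.009,.008,.048),(-.009,-.028,.048)])
    a=np.linspace(0,2*np.pi,30);e.append(np.c_[-.055+.024*np.cos(a),.024*np.sin(a),0*a+.052])
    e.append([(.045,.095,.024),(.045,.113,.024),(.065,.113,.024),(.065,.095,.024),(.045,.095,.024)])
    e.append([(.045,-.035,.042),(.066,-.035,.042)])
    return e
def overlay(imf,c,o,th,box,out,sc=3):
    im=cv2.imread(imf);x0,y0,x1,y1=box
    im=cv2.resize(im[y0:y1,x0:x1],None,fx=sc,fy=sc,interpolation=cv2.INTER_CUBIC);cv2.imwrite(out.replace('.png','_raw.png'),im)
    for e in feats():
        q=(w2px(c,T(o,th)(e))-[x0,y0]+.5)*sc-.5
        cv2.polylines(im,[q.astype(int).reshape(-1,1,2)],False,(0,0,255),1)
    cv2.imwrite(out,im)
E
python3 - <<'E'
from ov import *
c,s=np.load('c5.npy',allow_pickle=True)
overlay('pics/w5.png',c,[0.5213,-0.0616],np.radians(11.04),(195,70,395,250),'pics/ov5.png')
E
```

```text
(no output)
```

View pics/ov5.png

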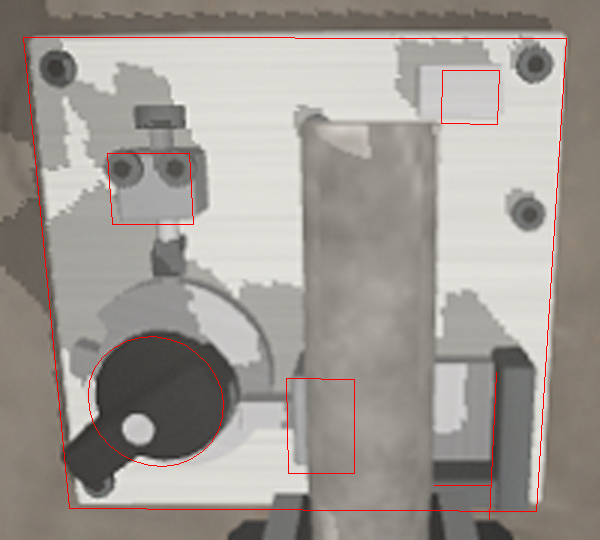

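View pics/ov5_raw.png

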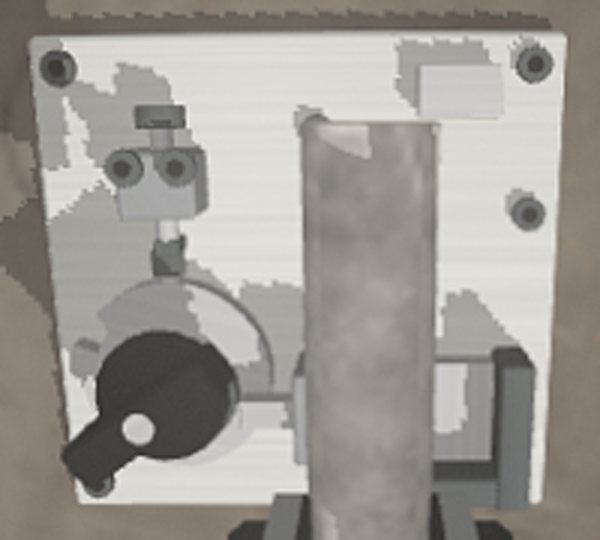

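Run:
```python
from ov import *
from scipy.optimize import least_squares
c,s=np.load('c5.npy',allow_pickle=True)
P=[(-.105,.125,.012),(.09,.125,.012),(.09,-.06,.012),(-.105,-.06,.012),(-.069,.061,.04),(-.041,.061,.04)]
u=(np.array([(29,37),(567,33),(541,503),(76,503),(120,219),(197,217)])+.5)/3-.5+[195,70]
f=lambda x:(w2px(c,T(x[:2],x[2])(P))-u).ravel()
r=least_squares(f,[.5213,-.0616,.193]);print(r.x,np.degrees(r.x[2]));print((f(r.x).reshape(-1,2)).round(1))
# from edges only: separate scale check
W=px2w(c,u[:4],0.012);print([round(float(np.linalg.norm(W[i]-W[(i+1)%4])),4) for i in range(4)])
overlay('pics/w5.png',c,r.x[:2],r.x[2],(195,70,395,250),'pics/ov5b.png')
np.save('fix.npy',r.x)
```

```text
[ 0.52292946 -0.05908183  0.19930832] 11.41952580364514
[[-0.7 -1.2]
 [ 1.1 -0.9]
 [ 0.6  1. ]
 [-0.2  0.7]
 [-0.9  0.3]
 [ 0.2  0.8]]
[0.1933, 0.1828, 0.1938, 0.1827]
```

View pics/ov5b.png

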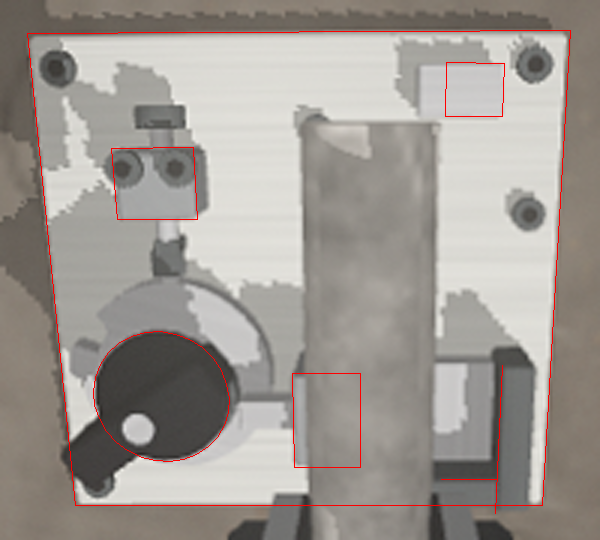

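Run:
```python
from ov import *
x=np.load('fix.npy')
for z in(.08,.036):
    p=T(x[:2],x[2])([(.0495,.052,z)])[0];target(p,x[2])
```

```text
d(xyz) [1.274 1.28  4.748] a deg [-0.17 -0.05 -0.13] dist 127.0 q7 0.31
d(xyz) [1.272 1.285 6.508] a deg [-0.17 -0.05 -0.13] dist 169.0 q7 0.31
```

```bash
python3 -m handwheel '[{"dx":1.28,"dy":1.28,"dz":1.5,"ax":0,"ay":0,"az":-0.1,"fingers":1},{"dx":1.28,"dy":1.28,"dz":3,"ax":0,"ay":0,"az":-0.1,"fingers":1},{"dx":1.28,"dy":1.28,"dz":4.75,"ax":0,"ay":0,"az":-0.1,"fingers":1},{"dx":1.28,"dy":1.28,"dz":4.75,"ax":0,"ay":0,"az":-0.1,"fingers":1},{"dx":1.28,"dy":1.28,"dz":4.75,"ax":0,"ay":0,"az":-0.1,"fingers":1},{"dx":1.28,"dy":1.28,"dz":4.75,"ax":0,"ay":0,"az":-0.1,"fingers":1}]'
python3 - <<'E'
from ov import *
st();s=ctrl.get_state();cw=ctrl.calibration('wrist');np.save('c6.npy',[cw,s],allow_pickle=True)
im=ctrl.get_image('wrist');cv2.imwrite('pics/w6.png',im[:,:,::-1])
x=np.load('fix.npy');overlay('pics/w6.png',cw,x[:2],x[2],(120,60,520,360),'pics/ov6.png',2)
im=ctrl.get_image('scene');cv2.imwrite('pics/s6.png',cv2.resize(im[140:300,200:420,::-1],None,fx=3.5,fy=3.5,interpolation=cv2.INTER_CUBIC))
E
```

```text
t: 5.92
position: [0.5606, 0.0018, 0.0798]
tool_rot: [-1.987, -2.429, 0.005]
ft_force: [0.3, 0.2, -0.8]
opening: 0.0207
t 5.92 p [0.5606 0.0018 0.0798] f [ 0.3  0.2 -0.8] m [-0.02 -0.08 -0.  ] op 0.0207
```

View pics/ov6.png

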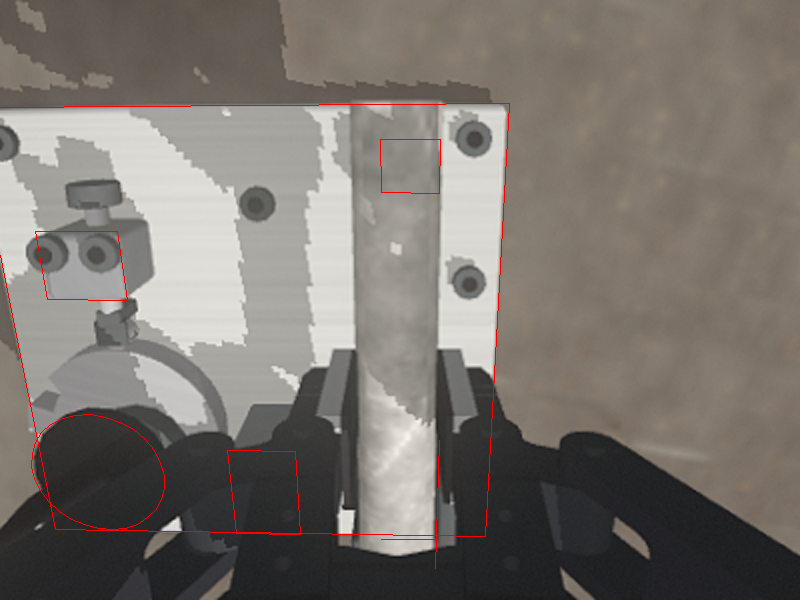

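View pics/s6.png

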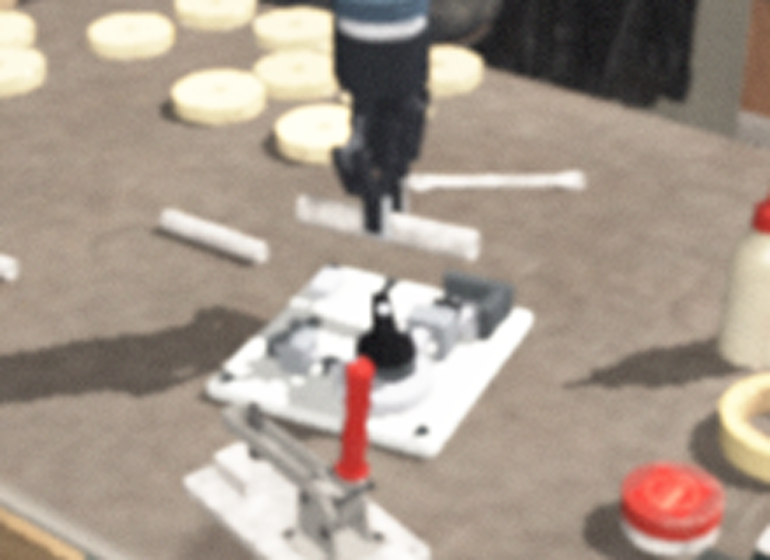

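The overlay matches the plate edges and the housing. The scene view shows the pipe level over the channel. I lower it with force checks.

```bash
python3 -m handwheel '[{"dx":0,"dy":0,"dz":0.6,"ax":0,"ay":0,"az":0,"fingers":1},{"dx":0,"dy":0,"dz":1.2,"ax":0,"ay":0,"az":0,"fingers":1},{"dx":0,"dy":0,"dz":1.6,"ax":0,"ay":0,"az":0,"fingers":1},{"dx":0,"dy":0,"dz":1.6,"ax":0,"ay":0,"az":0,"fingers":1}]'
python3 -m handwheel '[{"dx":0,"dy":0,"dz":0.06,"ax":0,"ay":0,"az":0,"fingers":1},{"dx":0,"dy":0,"dz":0.12,"ax":0,"ay":0,"az":0,"fingers":1},{"dx":0,"dy":0,"dz":0.12,"ax":0,"ay":0,"az":0,"fingers":1}]'
```

```text
t: 6.35
position: [0.5657, 0.0023, 0.0446]
tool_rot: [1.989, 2.428, 0.009]
ft_force: [-0.8, 1.8, 3.6]
opening: 0.0205
t: 6.6
position: [0.5681, 0.0028, 0.0446]
tool_rot: [1.988, 2.426, 0.016]
ft_force: [-2.7, 1.2, 9.6]
opening: 0.0206
```

Contact came 12 mm too high and drifts the tool to +x, so something is fouling on the -x side. I raise and look.

```bash
python3 -m handwheel '[{"dx":0,"dy":0,"dz":-0.3,"ax":0,"ay":0,"az":0,"fingers":1},{"dx":0,"dy":0,"dz":-0.6,"ax":0,"ay":0,"az":0,"fingers":1},{"dx":0,"dy":0,"dz":-0.6,"ax":0,"ay":0,"az":0,"fingers":1}]'
python3 - <<'E'
from ov import *
s=st();x=np.load('fix.npy');cw=ctrl.calibration('wrist')
im=ctrl.get_image('wrist');cv2.imwrite('pics/w7.png',im[:,:,::-1])
overlay('pics/w7.png',cw,x[:2],x[2],(120,60,520,360),'pics/ov7.png',2)
im=ctrl.get_image('scene');cv2.imwrite('pics/s7.png',cv2.resize(im[170:280,240:390,::-1],None,fx=5,fy=5,interpolation=cv2.INTER_CUBIC))
im=ctrl.get_image('top');cv2.imwrite('pics/t7.png',cv2.resize(im[180:280,290:400,::-1],None,fx=6,fy=6,interpolation=cv2.INTER_CUBIC))
p=s['position'][:2]-x[:2];t=x[2];print('fix',p@[np.cos(t),np.sin(t)],p@[-np.sin(t),np.cos(t)])
E
```

```text
t: 6.85
position: [0.5701, 0.0021, 0.0621]
tool_rot: [1.986, 2.422, 0.021]
ft_force: [0.7, -0.9, -0.7]
opening: 0.0204
t 6.85 p [0.5701 0.0021 0.0621] f [ 0.7 -0.9 -0.7] m [-0.01 -0.04  0.01] op 0.0204
fix 0.05831927946396234 0.05062400951093028
```

View pics/ov7.png

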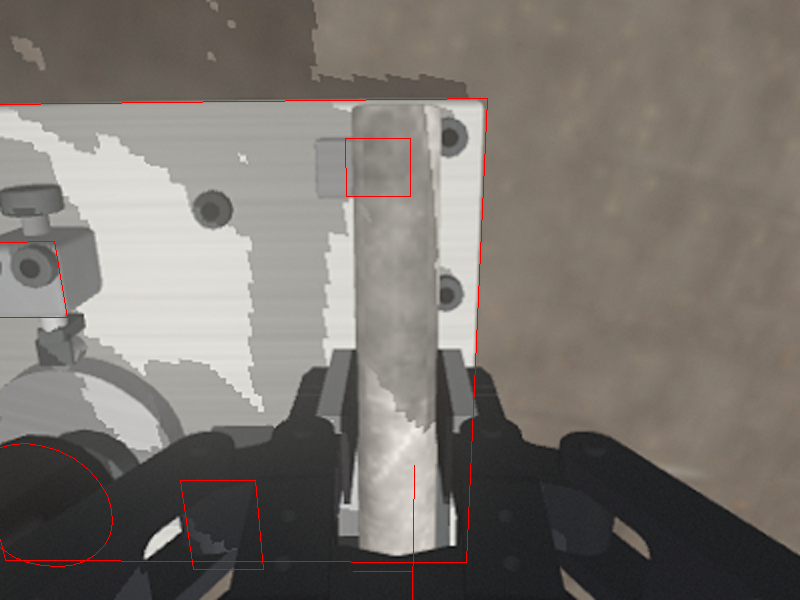

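View pics/s7.png

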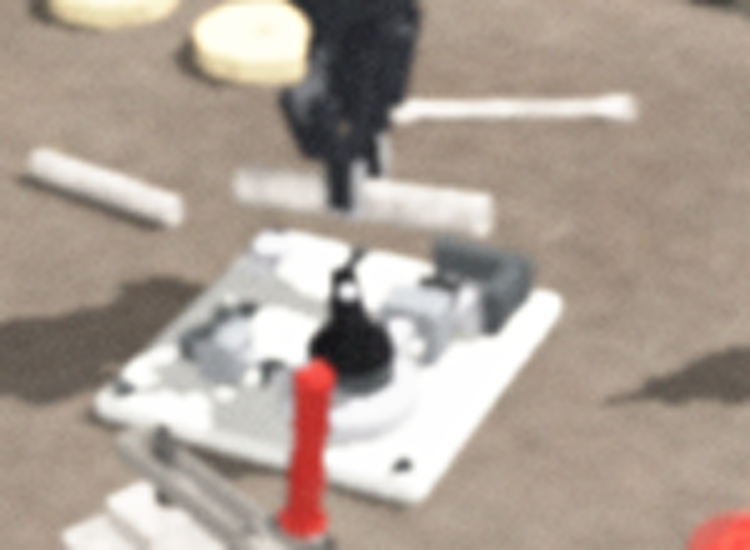

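View pics/t7.png

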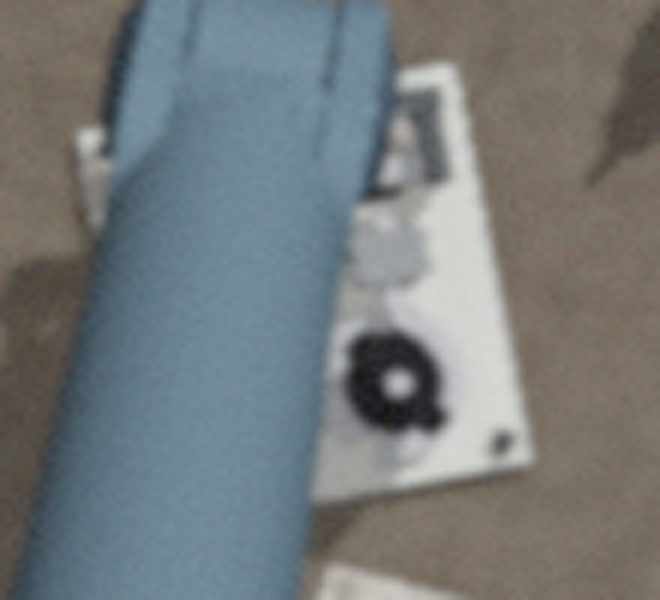

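```bash
python3 -m handwheel '[{"dx":0,"dy":0,"dz":0,"ax":0,"ay":0,"az":0,"fingers":1},{"dx":0,"dy":0,"dz":0,"ax":0,"ay":0,"az":0,"fingers":1}]'
python3 - <<'E'
from ov import *
s=st();print(s['joint_positions'].round(3),R.from_rotvec(s['tool_rot']).as_matrix().round(3)[2])
x=np.load('fix.npy')
target(T(x[:2],x[2])([(.0495,.052,.062)])[0],x[2])
E
```

```text
t: 7.17
position: [0.5673, 0.0024, 0.0592]
tool_rot: [1.988, 2.426, 0.014]
ft_force: [-0.7, 0.4, -0.8]
opening: 0.0205
t 7.17 p [0.5673 0.0024 0.0592] f [-0.7  0.4 -0.8] m [-0. -0. -0.] op 0.0205
[-0.456  0.474  0.459  1.948 -0.298  0.775  0.37 ] [ 0.002  0.01  -1.   ]
d(xyz) [ 0.021 -0.244 -0.114] a deg [ 0.58 -0.12 -0.09] dist 7.0 q7 0.37
```

```bash
python3 -m handwheel '[{"dx":0,"dy":-0.32,"dz":0,"ax":0.58,"ay":-0.1,"az":-0.1,"fingers":1},{"dx":0,"dy":-0.32,"dz":0,"ax":0.58,"ay":-0.1,"az":-0.1,"fingers":1},{"dx":0,"dy":-0.32,"dz":0.1,"ax":0.58,"ay":-0.1,"az":-0.1,"fingers":1},{"dx":0,"dy":-0.32,"dz":0.2,"ax":0.58,"ay":-0.1,"az":-0.1,"fingers":1},{"dx":0,"dy":-0.32,"dz":0.2,"ax":0.58,"ay":-0.1,"az":-0.1,"fingers":1},{"dx":0,"dy":-0.32,"dz":0.2,"ax":0.58,"ay":-0.1,"az":-0.1,"fingers":1}]'
python3 - <<'E'
from ov import *
x=np.load('fix.npy');target(T(x[:2],x[2])([(.0475,.052,.04)])[0],x[2])
im=ctrl.get_image('scene');cv2.imwrite('pics/s8.png',cv2.resize(im[170:280,240:390,::-1],None,fx=5,fy=5,interpolation=cv2.INTER_CUBIC))
E
```

```text
t: 7.67
position: [0.5593, 0.0009, 0.0538]
tool_rot: [-1.989, -2.431, 0.0]
ft_force: [-0.3, -0.6, -1.7]
opening: 0.0198
d(xyz) [ 0.017 -0.001  0.552] a deg [-0.03 -0.02  0.01] dist 14.0 q7 0.37
```

View pics/s8.png

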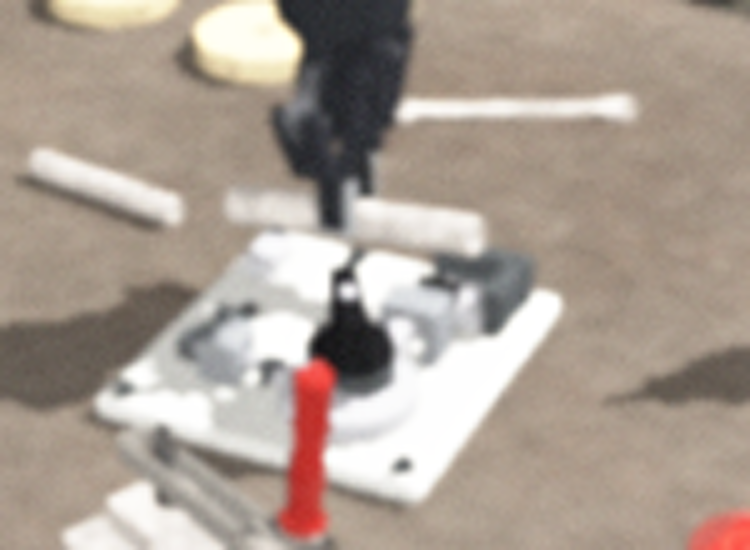

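```bash
python3 -m handwheel '[{"dx":0,"dy":0,"dz":0.1,"ax":0,"ay":0,"az":0,"fingers":1},{"dx":0,"dy":0,"dz":0.2,"ax":0,"ay":0,"az":0,"fingers":1},{"dx":0,"dy":0,"dz":0.2,"ax":0,"ay":0,"az":0,"fingers":1}]';  python3 -m handwheel '[{"dx":0,"dy":0,"dz":0.1,"ax":0,"ay":0,"az":0,"fingers":1},{"dx":0,"dy":0,"dz":0.2,"ax":0,"ay":0,"az":0,"fingers":1},{"dx":0,"dy":0,"dz":0.2,"ax":0,"ay":0,"az":0,"fingers":1}]'
```

```text
t: 7.97
position: [0.559, 0.0009, 0.0484]
tool_rot: [-1.988, -2.431, 0.001]
ft_force: [-0.4, -0.2, -0.6]
opening: 0.0205
t: 8.22
position: [0.5585, 0.0009, 0.0427]
tool_rot: [-1.988, -2.43, 0.002]
ft_force: [0.3, 0.1, -1.1]
opening: 0.0203
```

Now free at z=0.0427, past the earlier contact height. I continue down.

```bash
python3 -m handwheel '[{"dx":0,"dy":0,"dz":0.1,"ax":0,"ay":0,"az":0,"fingers":1},{"dx":0,"dy":0,"dz":0.16,"ax":0,"ay":0,"az":0,"fingers":1},{"dx":0,"dy":0,"dz":0.16,"ax":0,"ay":0,"az":0,"fingers":1}]';  python3 -m handwheel '[{"dx":0,"dy":0,"dz":0.1,"ax":0,"ay":0,"az":0,"fingers":1},{"dx":0,"dy":0,"dz":0.12,"ax":0,"ay":0,"az":0,"fingers":1},{"dx":0,"dy":0,"dz":0.12,"ax":0,"ay":0,"az":0,"fingers":1}]'
```

```text
t: 8.47
position: [0.5583, 0.0009, 0.0384]
tool_rot: [-1.988, -2.43, 0.003]
ft_force: [-0.4, 0.2, -0.2]
opening: 0.0206
t: 8.72
position: [0.5587, 0.0004, 0.0366]
tool_rot: [-1.988, -2.429, 0.002]
ft_force: [-2.0, -1.5, 6.6]
opening: 0.0202
```

Run:
```python
from ov import *
x=np.load('fix.npy');s=st();cw=ctrl.calibration('wrist')
im=ctrl.get_image('wrist');cv2.imwrite('pics/w9.png',im[:,:,::-1])
overlay('pics/w9.png',cw,x[:2],x[2],(120,60,520,360),'pics/ov9.png',2)
im=ctrl.get_image('scene');cv2.imwrite('pics/s9.png',cv2.resize(im[170:280,240:390,::-1],None,fx=5,fy=5,interpolation=cv2.INTER_CUBIC))
p=s['position'][:2]-x[:2];t=x[2];print('fix',p@[np.cos(t),np.sin(t)],p@[-np.sin(t),np.cos(t)])
```

```text
t 8.72 p [5.587e-01 4.000e-04 3.660e-02] f [-2.  -1.5  6.6] m [0.25 0.71 0.16] op 0.0202
fix 0.046803714234701324 0.0512742215759252
```

View pics/ov9.png

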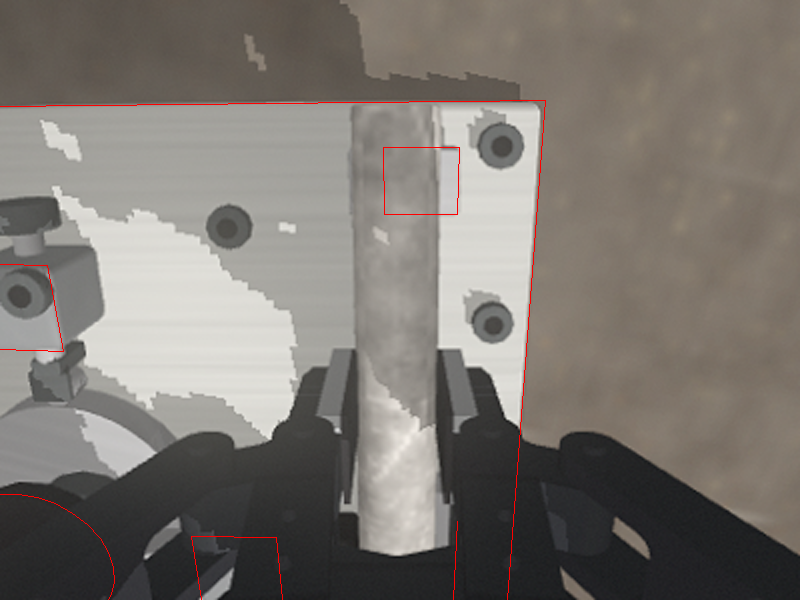

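View pics/s9.png

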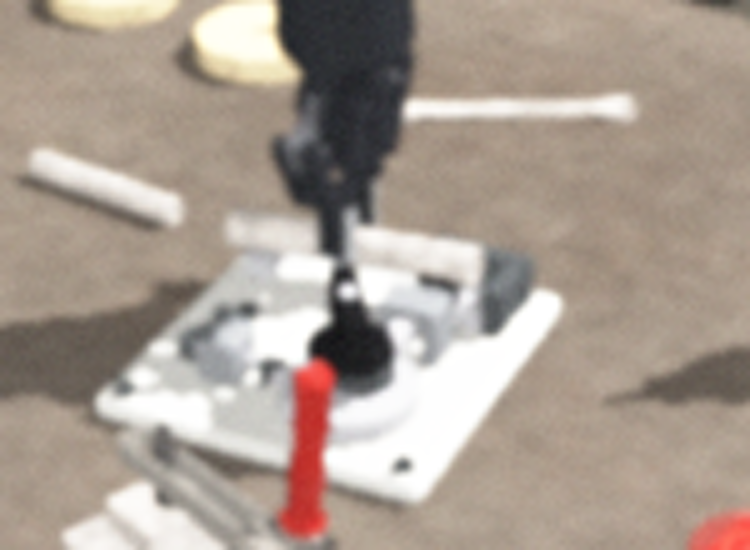

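Run:
```python
from ov import *
x=np.load('fix.npy');c=ctrl.calibration('scene')
raw=cv2.imread('pics/s9.png')
a=np.linspace(0,2*np.pi,24)
for xx,z in((.047,.035),(.047,.039)):
  im=raw.copy()
  L=[np.c_[xx+.011*np.cos(a),0*a+yy,z+.011*np.sin(a)] for yy in(.049-.075,.049+.075)]
  for e in feats()[:5]+feats()[6:]+L:
    q=(w2px(c,T(x[:2],x[2])(e))-[240,170]+.5)*5-.5
    cv2.polylines(im,[q.astype(int).reshape(-1,1,2)],False,(0,0,255),1)
  cv2.imwrite(f'pics/s9o_{int(z*1000)}.png',im)
```

```text
(no output)
```

View pics/s9o_35.png

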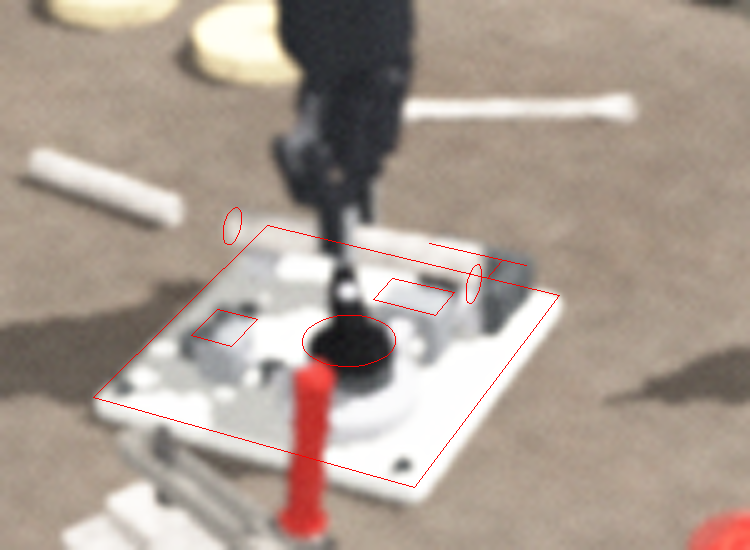

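The scene overlay shows the pipe's -y end riding about 10 mm high, so the pipe pivoted in the grip at the first contact. Its +y end is on the rest. I press down gently to level it.

```bash
python3 -m handwheel '[{"dx":0,"dy":0,"dz":0.1,"ax":0,"ay":0,"az":0,"fingers":1},{"dx":0,"dy":0,"dz":0.2,"ax":0,"ay":0,"az":0,"fingers":1},{"dx":0,"dy":0,"dz":0.2,"ax":0,"ay":0,"az":0,"fingers":1},{"dx":0,"dy":0,"dz":0.2,"ax":0,"ay":0,"az":0,"fingers":1}]';python3 - <<'E'
from ov import *
x=np.load('fix.npy');s=st()
c=ctrl.calibration('scene')
im=ctrl.get_image('scene');im=cv2.resize(im[170:280,240:390,::-1],None,fx=5,fy=5,interpolation=cv2.INTER_CUBIC)
a=np.linspace(0,2*np.pi,24)
L=[np.c_[.048+.011*np.cos(a),0*a+yy,.035+.011*np.sin(a)] for yy in(.049-.075,.049+.075)]
for e in L:
    q=(w2px(c,T(x[:2],x[2])(e))-[240,170]+.5)*5-.5+[3,9]
    cv2.polylines(im,[q.astype(int).reshape(-1,1,2)],False,(0,0,255),1)
cv2.imwrite('pics/s10.png',im)
p=s['position'][:2]-x[:2];t=x[2];print('fix',p@[np.cos(t),np.sin(t)],p@[-np.sin(t),np.cos(t)])
E
```

```text
t: 9.15
position: [0.5597, -0.0007, 0.0332]
tool_rot: [-1.99, -2.43, 0.001]
ft_force: [-0.6, -2.2, 7.9]
opening: 0.0208
t 9.15 p [ 0.5597 -0.0007  0.0332] f [-0.6 -2.2  7.9] m [0.06 0.48 0.08] op 0.0208
fix 0.04763251119721594 0.04994432086274322
```

View pics/s10.png

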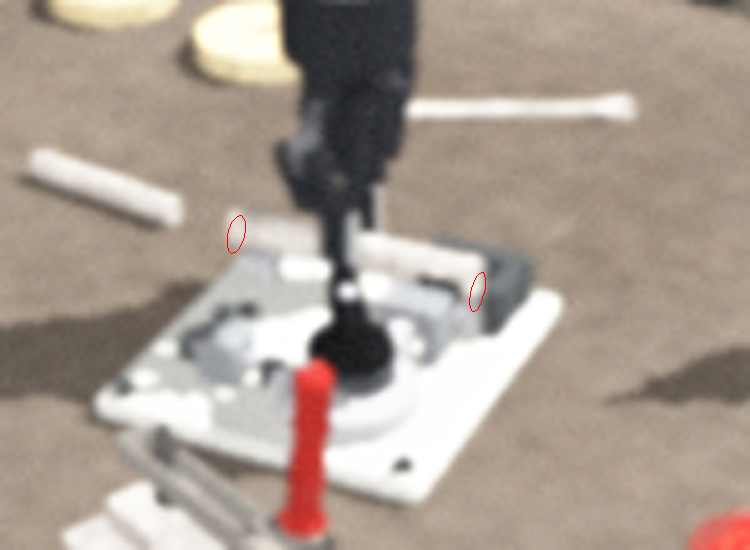

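```bash
python3 -m handwheel '[{"dx":0,"dy":0,"dz":0.1,"ax":0,"ay":0,"az":0,"fingers":1},{"dx":0,"dy":0,"dz":0.2,"ax":0,"ay":0,"az":0,"fingers":1},{"dx":0,"dy":0,"dz":0.2,"ax":0,"ay":0,"az":0,"fingers":1},{"dx":0,"dy":0,"dz":0.2,"ax":0,"ay":0,"az":0,"fingers":1}]';python3 - <<'E'
from ov import *
x=np.load('fix.npy');s=st()
c=ctrl.calibration('scene')
im=ctrl.get_image('scene');im=cv2.resize(im[170:280,240:390,::-1],None,fx=5,fy=5,interpolation=cv2.INTER_CUBIC)
a=np.linspace(0,2*np.pi,24)
L=[np.c_[.048+.011*np.cos(a),0*a+yy,.035+.011*np.sin(a)] for yy in(.049-.075,.049+.075)]
for e in L:
    q=(w2px(c,T(x[:2],x[2])(e))-[240,170]+.5)*5-.5+[3,9]
    cv2.polylines(im,[q.astype(int).reshape(-1,1,2)],False,(0,0,255),1)
cv2.imwrite('pics/s11.png',im)
p=s['position'][:2]-x[:2];t=x[2];print('fix',p@[np.cos(t),np.sin(t)],p@[-np.sin(t),np.cos(t)])
E
```

```text
t: 9.53
position: [0.56, -0.0011, 0.032]
tool_rot: [-1.988, -2.428, -0.0]
ft_force: [-8.9, -0.7, 24.0]
opening: 0.0203
t 9.53 p [ 0.56   -0.0011  0.032 ] f [-8.9 -0.7 24. ] m [0.37 2.04 0.27] op 0.0203
fix 0.04784805620581197 0.04947186060696224
```

View pics/s11.png

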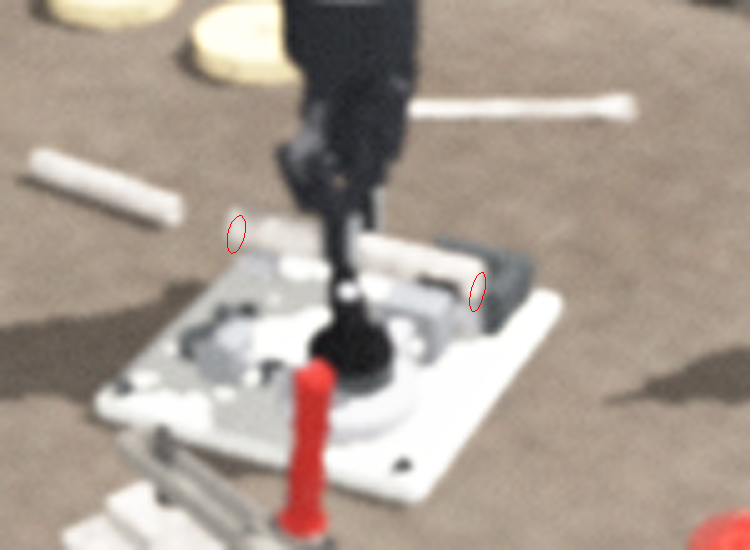

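It went stiff at 0.032 (0.033 expected), so the pipe is seated. I relieve the load and slide to -y onto the stop.

```bash
python3 -m handwheel '[{"dx":0,"dy":0,"dz":-0.02,"ax":0,"ay":0,"az":0,"fingers":1},{"dx":-0.12,"dy":0,"dz":-0.02,"ax":0,"ay":0,"az":0,"fingers":1},{"dx":-0.24,"dy":0,"dz":-0.02,"ax":0,"ay":0,"az":0,"fingers":1},{"dx":-0.24,"dy":0,"dz":-0.02,"ax":0,"ay":0,"az":0,"fingers":1}]';python3 -m handwheel '[{"dx":-0.1,"dy":0,"dz":0,"ax":0,"ay":0,"az":0,"fingers":1},{"dx":-0.2,"dy":0,"dz":0,"ax":0,"ay":0,"az":0,"fingers":1},{"dx":-0.2,"dy":0,"dz":0,"ax":0,"ay":0,"az":0,"fingers":1}]'
python3 - <<'E'
from ov import *
x=np.load('fix.npy');s=st()
p=s['position'][:2]-x[:2];t=x[2];print('fix',p@[np.cos(t),np.sin(t)],p@[-np.sin(t),np.cos(t)])
E
```

```text
t: 9.92
position: [0.5618, -0.0071, 0.0327]
tool_rot: [-1.989, -2.427, -0.002]
ft_force: [0.2, -0.3, 3.0]
opening: 0.0203
t: 10.17
position: [0.5627, -0.0094, 0.0326]
tool_rot: [-1.986, -2.426, -0.005]
ft_force: [-1.5, 5.3, 4.8]
opening: 0.0203
t 10.17 p [ 0.5627 -0.0094  0.0326] f [-1.5  5.3  4.8] m [1.29 0.28 0.01] op 0.0203
fix 0.048823454392487635 0.04078668627479374
```

```bash
python3 -m handwheel '[{"dx":-0.15,"dy":0,"dz":0,"ax":0,"ay":0,"az":0,"fingers":1},{"dx":-0.25,"dy":0,"dz":0,"ax":0,"ay":0,"az":0,"fingers":1},{"dx":-0.25,"dy":0,"dz":0,"ax":0,"ay":0,"az":0,"fingers":1}]'
python3 - <<'E'
from ov import *
x=np.load('fix.npy');s=st()
p=s['position'][:2]-x[:2];t=x[2];print('fix',p@[np.cos(t),np.sin(t)],p@[-np.sin(t),np.cos(t)])
im=ctrl.get_image('scene');im=cv2.resize(im[170:280,240:390,::-1],None,fx=5,fy=5,interpolation=cv2.INTER_CUBIC)
cv2.imwrite('pics/s12.png',im)
E
```

```text
t: 10.42
position: [0.5627, -0.0094, 0.0325]
tool_rot: [-1.978, -2.422, -0.01]
ft_force: [-2.7, 9.8, 8.9]
opening: 0.0205
t 10.42 p [ 0.5627 -0.0094  0.0325] f [-2.7  9.8  8.9] m [ 2.11  0.8  -0.19] op 0.0205
fix 0.048807532071632694 0.04079448070811553
```

View pics/s12.png

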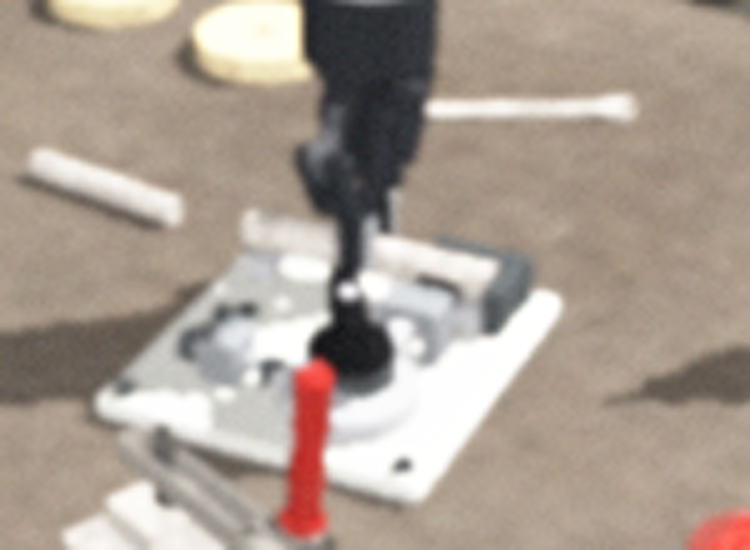

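The pipe is home: the force doubled without any motion, and the picture shows its end at the stop block (495,275). I release and rise.

```bash
python3 -m handwheel '[{"dx":-0.02,"dy":0,"dz":0,"ax":0,"ay":0,"az":0,"fingers":1},{"dx":-0.02,"dy":0,"dz":0,"ax":0,"ay":0,"az":0,"fingers":0.2},{"dx":-0.02,"dy":0,"dz":0,"ax":0,"ay":0,"az":0,"fingers":0},{"dx":0,"dy":0,"dz":0,"ax":0,"ay":0,"az":0,"fingers":0},{"dx":0,"dy":0,"dz":0,"ax":0,"ay":0,"az":0,"fingers":0},{"dx":0,"dy":0,"dz":-0.5,"ax":0,"ay":0,"az":0,"fingers":0},{"dx":0,"dy":0,"dz":-1.5,"ax":0,"ay":0,"az":0,"fingers":0},{"dx":0,"dy":0,"dz":-3,"ax":0,"ay":0,"az":0,"fingers":0},{"dx":1,"dy":0,"dz":-6,"ax":0,"ay":0,"az":0,"fingers":0},{"dx":1,"dy":0,"dz":-6,"ax":0,"ay":0,"az":0,"fingers":0},{"dx":1,"dy":0,"dz":-6,"ax":0,"ay":0,"az":0,"fingers":0},{"dx":1,"dy":0,"dz":-6,"ax":0,"ay":0,"az":0,"fingers":0},{"dx":1,"dy":0,"dz":-6,"ax":0,"ay":0,"az":0,"fingers":0}]'
python3 - <<'E'
from ov import *
x=np.load('fix.npy');s=st()
cw=ctrl.calibration('wrist');np.save('c13.npy',[cw,s],allow_pickle=True)
im=ctrl.get_image('wrist');cv2.imwrite('pics/w13.png',im[:,:,::-1])
overlay('pics/w13.png',cw,x[:2],x[2],(130,60,430,280),'pics/ov13.png',2.5) if 0 else overlay('pics/w13.png',cw,x[:2],x[2],(130,60,390,260),'pics/ov13.png',3)
E
```

```text
t: 11.55
position: [0.5585, 0.0126, 0.1833]
tool_rot: [-1.978, -2.422, -0.011]
ft_force: [-0.4, 0.4, -0.8]
opening: 0.043
t 11.55 p [0.5585 0.0126 0.1833] f [-0.4  0.4 -0.8] m [-0.06  0.01  0.02] op 0.043
```

View pics/ov13.png

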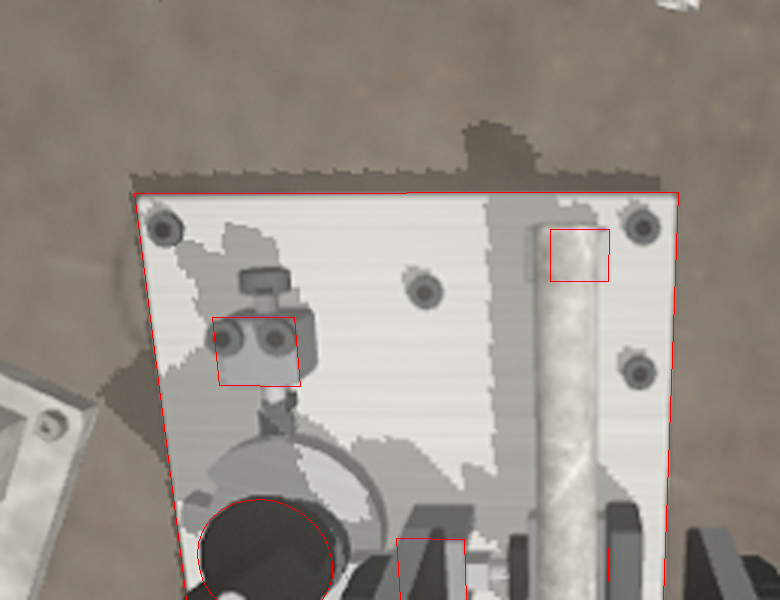

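View pics/w13.png

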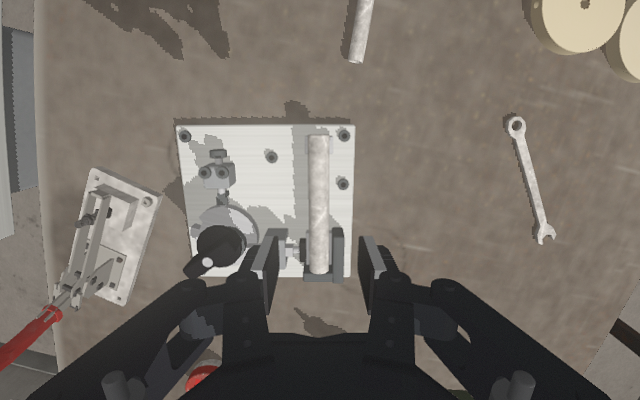

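The pipe lies in the channel with its end at the stop. The knob bar points about 45° in world (37° to fixture x). I'll turn the wrist counter-clockwise to leave joint range for the clockwise turn, and look at the knob from close above.

Run:
```python
from ov import *
x=np.load('fix.npy');c,s=np.load('c13.npy',allow_pickle=True)
u=(np.array([(566,227),(566,590)])+.5)/3-.5+[130,60]
W=px2w(c,u,.046);t=x[2]
for w in W: p=w[:2]-x[:2];print('pipe top pts fix',p@[np.cos(t),np.sin(t)],p@[-np.sin(t),np.cos(t)])
s=ctrl.get_state();print(s['joint_positions'].round(2))
R0=R.from_rotvec(s['tool_rot'])
print(np.round(R0.inv().apply(np.array([.468,-.071,.17])-s['position'])/.025,2))
y=np.radians(135);Y=np.array([np.cos(y),np.sin(y),0]);z=np.array([0,0,-1.])
print(np.degrees((R0.inv()*R.from_matrix(np.c_[np.cross(Y,z),Y,z])).as_rotvec()).round(1))
```

```text
pipe top pts fix 0.05024942056276134 0.11523889397747701
pipe top pts fix 0.0506614601554801 -0.01261408896363207
[-0.53  0.29  0.52  1.88 -0.18  1.02  0.27]
[-2.55 -4.18  0.47]
[   0.7   -0.9 -123.5]
```

```bash
python3 -m handwheel '[{"dx":-1,"dy":-2,"dz":0.2,"ax":0.7,"ay":-0.9,"az":-123.5,"fingers":0},{"dx":-2.55,"dy":-4.18,"dz":0.47,"ax":0.7,"ay":-0.9,"az":-123.5,"fingers":0},{"dx":-2.55,"dy":-4.18,"dz":0.47,"ax":0.7,"ay":-0.9,"az":-123.5,"fingers":0},{"dx":-2.55,"dy":-4.18,"dz":0.47,"ax":0.7,"ay":-0.9,"az":-123.5,"fingers":0},{"dx":-2.55,"dy":-4.18,"dz":0.47,"ax":0.7,"ay":-0.9,"az":-123.5,"fingers":0},{"dx":-2.55,"dy":-4.18,"dz":0.47,"ax":0.7,"ay":-0.9,"az":-123.5,"fingers":0},{"dx":-2.55,"dy":-4.18,"dz":0.47,"ax":0.7,"ay":-0.9,"az":-123.5,"fingers":0},{"dx":-2.55,"dy":-4.18,"dz":0.47,"ax":0.7,"ay":-0.9,"az":-123.5,"fingers":0},{"dx":-2.55,"dy":-4.18,"dz":0.47,"ax":0.7,"ay":-0.9,"az":-123.5,"fingers":0},{"dx":-2.55,"dy":-4.18,"dz":0.47,"ax":0.7,"ay":-0.9,"az":-123.5,"fingers":0},{"dx":-2.55,"dy":-4.18,"dz":0.47,"ax":0.7,"ay":-0.9,"az":-123.5,"fingers":0},{"dx":-2.55,"dy":-4.18,"dz":0.47,"ax":0.7,"ay":-0.9,"az":-123.5,"fingers":0},{"dx":-2.55,"dy":-4.18,"dz":0.47,"ax":0.7,"ay":-0.9,"az":-123.5,"fingers":0},{"dx":-2.55,"dy":-4.18,"dz":0.47,"ax":0.7,"ay":-0.9,"az":-123.5,"fingers":0},{"dx":-2.55,"dy":-4.18,"dz":0.47,"ax":0.7,"ay":-0.9,"az":-123.5,"fingers":0},{"dx":-2.55,"dy":-4.18,"dz":0.47,"ax":0.7,"ay":-0.9,"az":-123.5,"fingers":0},{"dx":-2.55,"dy":-4.18,"dz":0.47,"ax":0.7,"ay":-0.9,"az":-123.5,"fingers":0},{"dx":-2.55,"dy":-4.18,"dz":0.47,"ax":0.7,"ay":-0.9,"az":-123.5,"fingers":0},{"dx":-2.55,"dy":-4.18,"dz":0.47,"ax":0.7,"ay":-0.9,"az":-123.5,"fingers":0},{"dx":-2.55,"dy":-4.18,"dz":0.47,"ax":0.7,"ay":-0.9,"az":-123.5,"fingers":0}]'
python3 - <<'E'
from ov import *
x=np.load('fix.npy');s=st();print(s['joint_positions'].round(2))
cw=ctrl.calibration('wrist');np.save('c14.npy',[cw,s],allow_pickle=True)
im=ctrl.get_image('wrist');cv2.imwrite('pics/w14.png',im[:,:,::-1])
overlay('pics/w14.png',cw,x[:2],x[2],(220,60,460,240),'pics/ov14.png',3)
E
```

```text
t: 13.27
position: [0.4665, -0.0714, 0.1686]
tool_rot: [1.197, -2.901, -0.002]
ft_force: [0.0, -0.4, -0.5]
opening: 0.0426
t 13.27 p [ 0.4665 -0.0714  0.1686] f [ 0.  -0.4 -0.5] m [-0.06 -0.03 -0.  ] op 0.0426
[-0.29  0.12  0.38  2.09 -0.05  0.95  2.47]
```

View pics/w14.png

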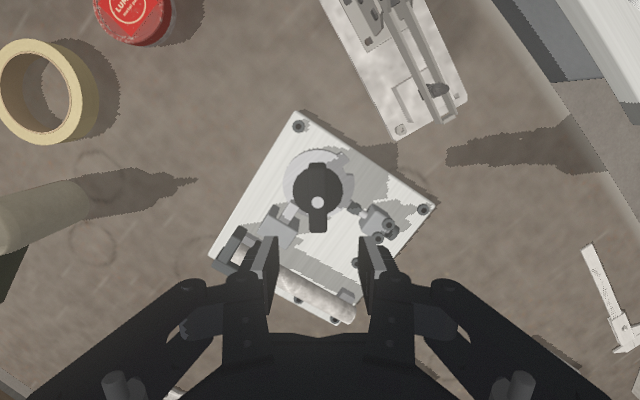

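View pics/ov14.png

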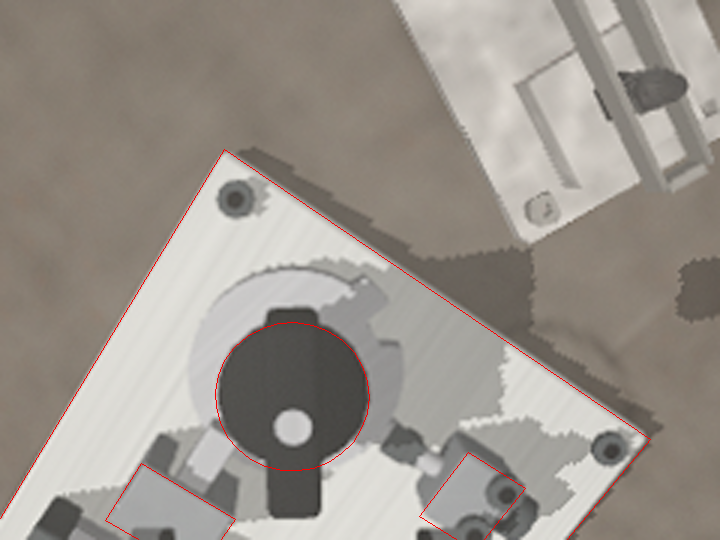

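Run:
```python
from ov import *
x=np.load('fix.npy');c,s=np.load('c14.npy',allow_pickle=True)
f=lambda p:(np.array(p)+.5)/3-.5+[220,60]
W=px2w(c,f([(293,427),(292,308),(294,518),(292,324)]),.082);print(W.round(4));print(np.linalg.norm(W[1]-W[2]),np.linalg.norm(W[3]-W[2]),(W[3]+W[2])/2)
d=W[1]-W[2];print('bar yaw',np.degrees(np.arctan2(d[1],d[0])))
D=px2w(c,f([(292.5,397)]),.052);print('disc',D)
print(T(x[:2],x[2])([(-.055,0,.067)]))
q=(w2px(c,T(x[:2],x[2])([(-.055,0,.082)]))-[220,60]+.5)*3-.5;print(q)
```

```text
[[ 0.4686 -0.0702  0.082 ]
 [ 0.4451 -0.0939  0.082 ]
 [ 0.4879 -0.0506  0.082 ]
 [ 0.4482 -0.0909  0.082 ]]
0.060891574796227595 0.056550987540570086 [ 0.46804917 -0.0707235   0.082     ]
bar yaw -134.58579604743062
disc [[ 0.46861568 -0.07031626  0.052     ]]
[[ 0.46901825 -0.06997136  0.067     ]]
[[292.48932152 428.46745003]]
```

Run:
```python
from ov import *
target([.469,-.071,.067],np.radians(135.3))
```

```text
d(xyz) [-0.079 -0.061  4.074] a deg [ 0.11 -0.09 -0.42] dist 102.0 q7 2.47
```

```bash
python3 -m handwheel '[{"dx":-0.08,"dy":-0.06,"dz":1.5,"ax":0,"ay":0,"az":-0.4,"fingers":0},{"dx":-0.08,"dy":-0.06,"dz":3,"ax":0,"ay":0,"az":-0.4,"fingers":0},{"dx":-0.08,"dy":-0.06,"dz":3.7,"ax":0,"ay":0,"az":-0.4,"fingers":0},{"dx":-0.08,"dy":-0.06,"dz":4.07,"ax":0,"ay":0,"az":-0.4,"fingers":0},{"dx":-0.08,"dy":-0.06,"dz":4.07,"ax":0,"ay":0,"az":-0.4,"fingers":0},{"dx":-0.08,"dy":-0.06,"dz":4.07,"ax":0,"ay":0,"az":-0.4,"fingers":0}]'
python3 - <<'E'
from ov import *
s=st();target([.469,-.071,.067],np.radians(135.3))
im=ctrl.get_image('wrist');cv2.imwrite('pics/w15.png',im[:,:,::-1])
im=ctrl.get_image('scene');cv2.imwrite('pics/s15.png',cv2.resize(im[170:280,240:390,::-1],None,fx=5,fy=5,interpolation=cv2.INTER_CUBIC))
E
```

```text
t: 13.82
position: [0.4692, -0.0712, 0.0672]
tool_rot: [1.207, -2.897, -0.002]
ft_force: [0.5, -0.6, 0.3]
opening: 0.0428
t 13.82 p [ 0.4692 -0.0712  0.0672] f [ 0.5 -0.6  0.3] m [-0.04 -0.03  0.01] op 0.0428
d(xyz) [0.    0.011 0.008] a deg [ 0.11 -0.12 -0.06] dist 0.0 q7 2.56
```

View pics/w15.png

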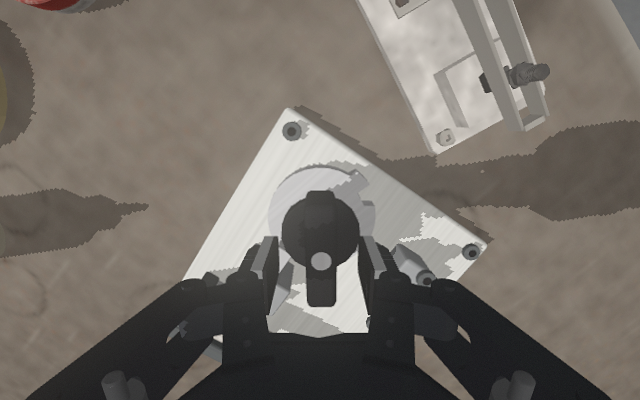

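View pics/s15.png

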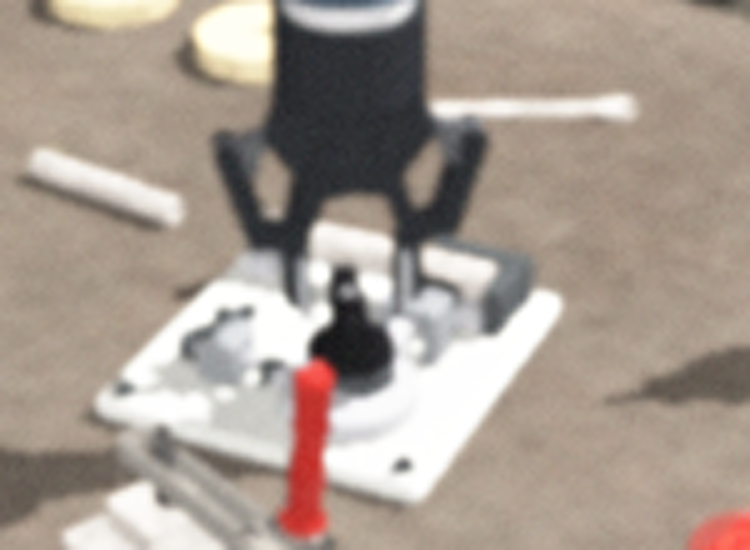

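```bash
python3 -m handwheel '[{"dx":0,"dy":0.04,"dz":0,"ax":0,"ay":0,"az":0,"fingers":0.4},{"dx":0,"dy":0.04,"dz":0,"ax":0,"ay":0,"az":0,"fingers":0.55},{"dx":0,"dy":0.04,"dz":0,"ax":0,"ay":0,"az":0,"fingers":1},{"dx":0,"dy":0.04,"dz":0,"ax":0,"ay":0,"az":0,"fingers":1},{"dx":0,"dy":0.04,"dz":0,"ax":0,"ay":0,"az":0,"fingers":1},{"dx":0,"dy":0.04,"dz":0,"ax":0,"ay":0,"az":0,"fingers":1}]'
python3 - <<'E'
from ov import *
s=st();M=R.from_rotvec(s['tool_rot']).as_matrix();print('yaw',np.degrees(np.arctan2(M[1,1],M[0,1])))
im=ctrl.get_image('wrist');cv2.imwrite('pics/w16.png',im[60:330,180:500,::-1])
E
```

```text
t: 14.42
position: [0.47, -0.069, 0.0701]
tool_rot: [-1.209, 2.898, 0.004]
ft_force: [-3.9, 3.0, 9.4]
opening: 0.0139
t 14.42 p [ 0.47   -0.069   0.0701] f [-3.9  3.   9.4] m [0.54 0.8  0.  ] op 0.0139
yaw 135.30538192041732
```

View pics/w16.png

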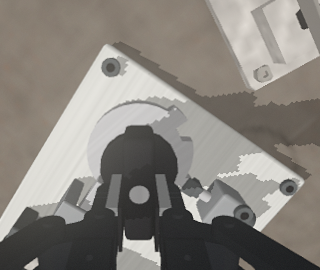

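```bash
cat > m.py <<'E'
from ov import *
s=st();M=R.from_rotvec(s['tool_rot']).as_matrix();print('yaw',round(np.degrees(np.arctan2(M[1,1],M[0,1])),2),'Mz',round(s['moment'][2],3))
E
python3 -m handwheel '[{"dx":0,"dy":0,"dz":-0.03,"ax":0,"ay":0,"az":1,"fingers":1},{"dx":0,"dy":0,"dz":-0.03,"ax":0,"ay":0,"az":3,"fingers":1},{"dx":0,"dy":0,"dz":-0.03,"ax":0,"ay":0,"az":5,"fingers":1},{"dx":0,"dy":0,"dz":-0.03,"ax":0,"ay":0,"az":5,"fingers":1}]'; python3 m.py; python3 -m handwheel '[{"dx":0,"dy":0,"dz":0,"ax":0,"ay":0,"az":2,"fingers":1},{"dx":0,"dy":0,"dz":0,"ax":0,"ay":0,"az":4,"fingers":1},{"dx":0,"dy":0,"dz":0,"ax":0,"ay":0,"az":6,"fingers":1}]'; python3 m.py
```

```text
t: 14.8
position: [0.47, -0.0691, 0.0703]
tool_rot: [-1.082, 2.948, 0.002]
ft_force: [1.8, -0.7, -9.5]
opening: 0.0142
t 14.8 p [ 0.47   -0.0691  0.0703] f [ 1.8 -0.7 -9.5] m [-0.14 -0.57  0.18] op 0.0142
yaw 130.32 Mz 0.177
t: 15.05
position: [0.4702, -0.0694, 0.0703]
tool_rot: [-0.926, 3.0, 0.001]
ft_force: [1.4, -0.9, -6.1]
opening: 0.0138
t 15.05 p [ 0.4702 -0.0694  0.0703] f [ 1.4 -0.9 -6.1] m [-0.28 -0.4   0.25] op 0.0138
yaw 124.31 Mz 0.245
```

```bash
python3 -m handwheel '[{"dx":0,"dy":0,"dz":0,"ax":0,"ay":0,"az":2,"fingers":1},{"dx":0,"dy":0,"dz":0,"ax":0,"ay":0,"az":4,"fingers":1},{"dx":0,"dy":0,"dz":0,"ax":0,"ay":0,"az":6,"fingers":1}]'; python3 m.py; python3 -m handwheel '[{"dx":0,"dy":0,"dz":0,"ax":0,"ay":0,"az":2,"fingers":1},{"dx":0,"dy":0,"dz":0,"ax":0,"ay":0,"az":4,"fingers":1},{"dx":0,"dy":0,"dz":0,"ax":0,"ay":0,"az":4.5,"fingers":1}]'; python3 m.py;  python3 - <<'E'
from ov import *
im=ctrl.get_image('wrist');cv2.imwrite('pics/w17.png',cv2.resize(im[90:330,180:500,::-1],None,fx=2.4,fy=2.4))
im=ctrl.get_image('scene');cv2.imwrite('pics/s17.png',cv2.resize(im[170:280,240:390,::-1],None,fx=5,fy=5,interpolation=cv2.INTER_CUBIC))
E
```

```text
t: 15.3
position: [0.4704, -0.0697, 0.0703]
tool_rot: [-0.767, 3.044, -0.001]
ft_force: [1.4, -1.2, -6.1]
opening: 0.0144
t 15.3 p [ 0.4704 -0.0697  0.0703] f [ 1.4 -1.2 -6.1] m [-0.24 -0.32  0.17] op 0.0144
yaw 118.3 Mz 0.173
t: 15.55
position: [0.4705, -0.0699, 0.0703]
tool_rot: [-0.648, 3.071, -0.002]
ft_force: [1.8, -1.2, -6.0]
opening: 0.0144
t 15.55 p [ 0.4705 -0.0699  0.0703] f [ 1.8 -1.2 -6. ] m [-0.2  -0.29  0.19] op 0.0144
yaw 113.82 Mz 0.195
```

View pics/w17.png

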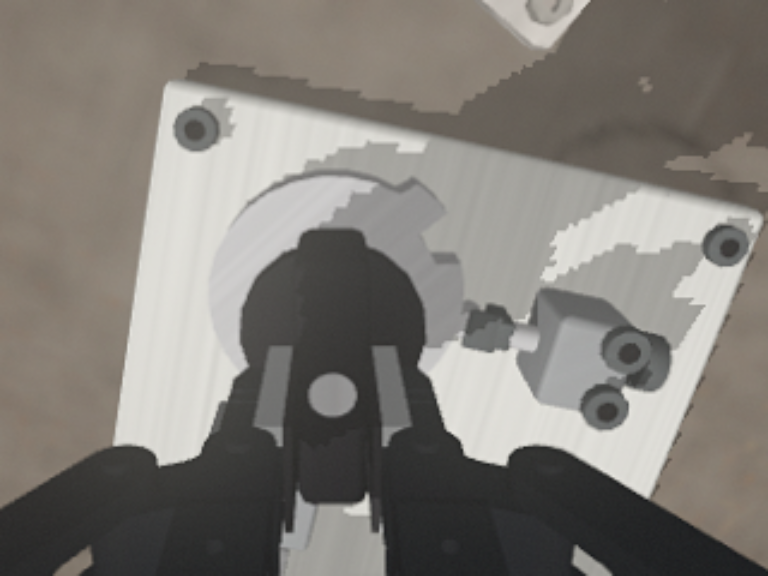

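View pics/s17.png

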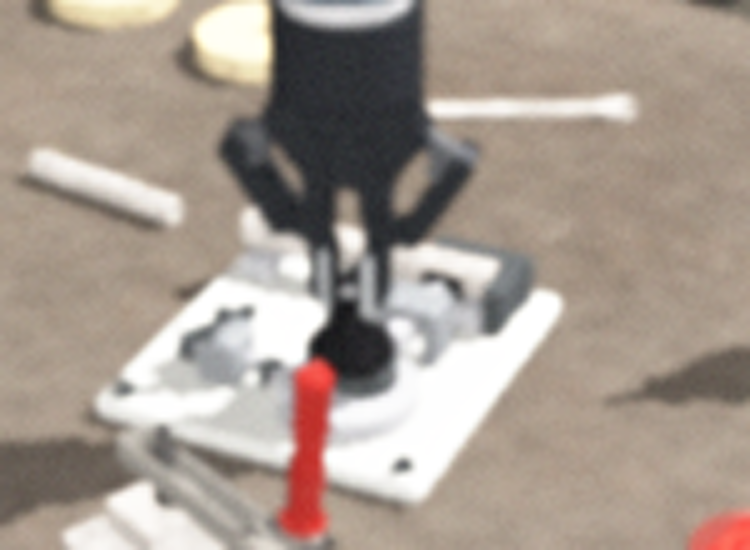

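The cam's notch shows at about (445,232) in this crop and the follower roller at (485,328). I work out the angle left to turn.

Run:
```python
from ov import *
x=np.load('fix.npy');c=ctrl.calibration('wrist')
k=T(x[:2],x[2])([(-.055,0,0)])[0]
for z in(.024,.03):
  W=px2w(c,np.array([(443,210),(460,258),(415,183),(425,247),(485,328),(210,270)])/2.4+[180,90],z)
  for w in W:
    d=(w-k)[:2];print(z,'r',round(np.hypot(*d)*1000,1),'ang rel fix y (ccw+)',round(np.degrees(np.arctan2(d[1],d[0])-x[2]-np.pi/2)%360,1))
```

```text
0.024 r 40.5 ang rel fix y (ccw+) 52.9
0.024 r 38.4 ang rel fix y (ccw+) 31.1
0.024 r 40.9 ang rel fix y (ccw+) 68.7
0.024 r 30.5 ang rel fix y (ccw+) 43.1
0.024 r 46.0 ang rel fix y (ccw+) 0.7
0.024 r 36.2 ang rel fix y (ccw+) 178.8
0.03 r 40.8 ang rel fix y (ccw+) 55.4
0.03 r 37.9 ang rel fix y (ccw+) 34.3
0.03 r 41.5 ang rel fix y (ccw+) 70.4
0.03 r 30.7 ang rel fix y (ccw+) 46.7
0.03 r 44.1 ang rel fix y (ccw+) 3.6
0.03 r 35.7 ang rel fix y (ccw+) 175.2
```

```bash
python3 -m handwheel '[{"dx":0,"dy":0,"dz":0,"ax":0,"ay":0,"az":2,"fingers":1},{"dx":0,"dy":0,"dz":0,"ax":0,"ay":0,"az":4,"fingers":1},{"dx":0,"dy":0,"dz":0,"ax":0,"ay":0,"az":6,"fingers":1},{"dx":0,"dy":0,"dz":0,"ax":0,"ay":0,"az":8,"fingers":1},{"dx":0,"dy":0,"dz":0,"ax":0,"ay":0,"az":8,"fingers":1}]'; python3 m.py; python3 -m handwheel '[{"dx":0,"dy":0,"dz":0,"ax":0,"ay":0,"az":2,"fingers":1},{"dx":0,"dy":0,"dz":0,"ax":0,"ay":0,"az":4,"fingers":1},{"dx":0,"dy":0,"dz":0,"ax":0,"ay":0,"az":6,"fingers":1},{"dx":0,"dy":0,"dz":0,"ax":0,"ay":0,"az":8,"fingers":1},{"dx":0,"dy":0,"dz":0,"ax":0,"ay":0,"az":8,"fingers":1}]'; python3 m.py;  python3 - <<'E'
from ov import *
im=ctrl.get_image('wrist');cv2.imwrite('pics/w18.png',cv2.resize(im[90:330,180:500,::-1],None,fx=2.4,fy=2.4))
E
```

```text
t: 16.07
position: [0.4707, -0.0704, 0.0703]
tool_rot: [-0.433, 3.108, -0.002]
ft_force: [1.6, -1.2, -7.1]
opening: 0.0144
t 16.07 p [ 0.4707 -0.0704  0.0703] f [ 1.6 -1.2 -7.1] m [-0.39 -0.42  0.11] op 0.0144
yaw 105.87 Mz 0.113
t: 16.48
position: [0.4708, -0.0708, 0.0703]
tool_rot: [-0.216, 3.13, -0.003]
ft_force: [1.4, -2.5, -6.3]
opening: 0.0141
t 16.48 p [ 0.4708 -0.0708  0.0703] f [ 1.4 -2.5 -6.3] m [-0.49 -0.27  0.12] op 0.0141
yaw 97.91 Mz 0.117
```

View pics/w18.png

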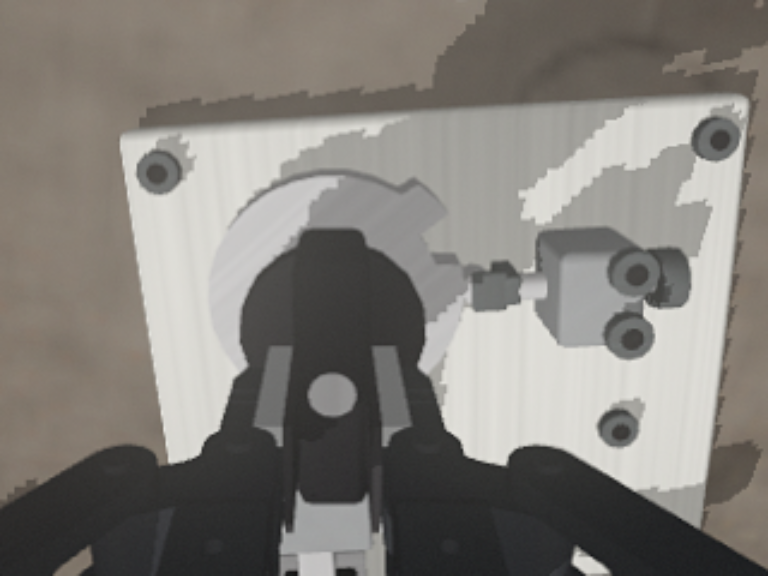

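The follower roller (490,285) is nearing the notch edge (460,260). I go on in finer steps.

```bash
python3 -m handwheel '[{"dx":0,"dy":0,"dz":0,"ax":0,"ay":0,"az":2,"fingers":1},{"dx":0,"dy":0,"dz":0,"ax":0,"ay":0,"az":4,"fingers":1},{"dx":0,"dy":0,"dz":0,"ax":0,"ay":0,"az":4,"fingers":1}]'; python3 m.py; python3 -m handwheel '[{"dx":0,"dy":0,"dz":0,"ax":0,"ay":0,"az":1.5,"fingers":1},{"dx":0,"dy":0,"dz":0,"ax":0,"ay":0,"az":3,"fingers":1},{"dx":0,"dy":0,"dz":0,"ax":0,"ay":0,"az":3,"fingers":1}]'; python3 m.py;  python3 - <<'E'
from ov import *
im=ctrl.get_image('wrist');cv2.imwrite('pics/w19.png',cv2.resize(im[90:330,180:500,::-1],None,fx=2.4,fy=2.4))
E
```

```text
t: 16.78
position: [0.4708, -0.0711, 0.0703]
tool_rot: [-0.11, 3.135, -0.004]
ft_force: [1.8, -3.4, -5.9]
opening: 0.014
t 16.78 p [ 0.4708 -0.0711  0.0703] f [ 1.8 -3.4 -5.9] m [-0.42 -0.35  0.3 ] op 0.014
yaw 94.02 Mz 0.305
t: 17.03
position: [0.4709, -0.0712, 0.0703]
tool_rot: [-0.026, 3.137, -0.004]
ft_force: [2.4, -1.8, -6.2]
opening: 0.0143
t 17.03 p [ 0.4709 -0.0712  0.0703] f [ 2.4 -1.8 -6.2] m [-0.48 -0.3   0.09] op 0.0143
yaw 90.95 Mz 0.088
```

View pics/w19.png

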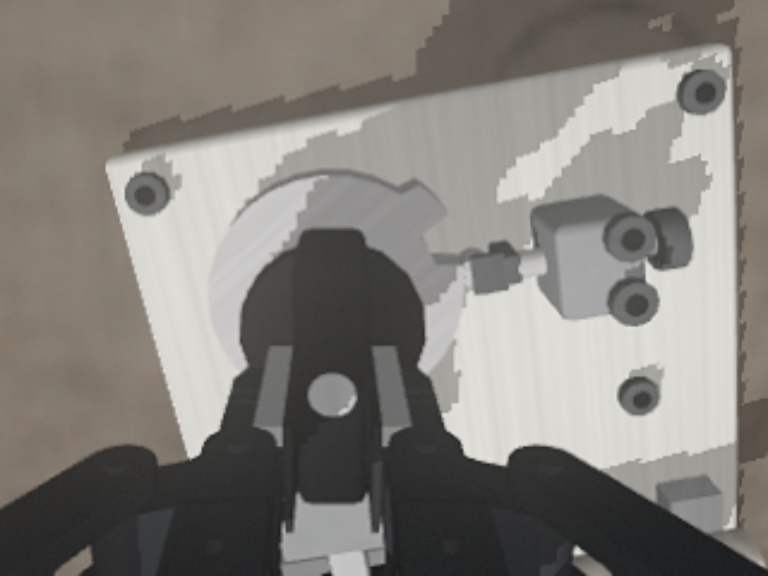

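```bash
for i in 1; do python3 -m handwheel '[{"dx":0,"dy":0,"dz":0,"ax":0,"ay":0,"az":1.5,"fingers":1},{"dx":0,"dy":0,"dz":0,"ax":0,"ay":0,"az":1.5,"fingers":1}]' >/dev/null; python3 m.py; done; python3 -m handwheel '[{"dx":0,"dy":0,"dz":0,"ax":0,"ay":0,"az":1.5,"fingers":1},{"dx":0,"dy":0,"dz":0,"ax":0,"ay":0,"az":1.5,"fingers":1}]' >/dev/null; python3 m.py;  python3 - <<'E'
from ov import *
im=ctrl.get_image('wrist');cv2.imwrite('pics/w20.png',cv2.resize(im[90:330,180:500,::-1],None,fx=2.4,fy=2.4))
E
```

```text
t 17.25 p [ 0.4708 -0.0713  0.0703] f [ 0.7 -1.8 -6.3] m [-0.49 -0.34  0.18] op 0.014
yaw 89.4 Mz 0.183
t 17.42 p [ 0.4708 -0.0714  0.0703] f [ 1.2 -1.3 -6.4] m [-0.45 -0.34  0.31] op 0.0142
yaw 87.86 Mz 0.315
```

View pics/w20.png

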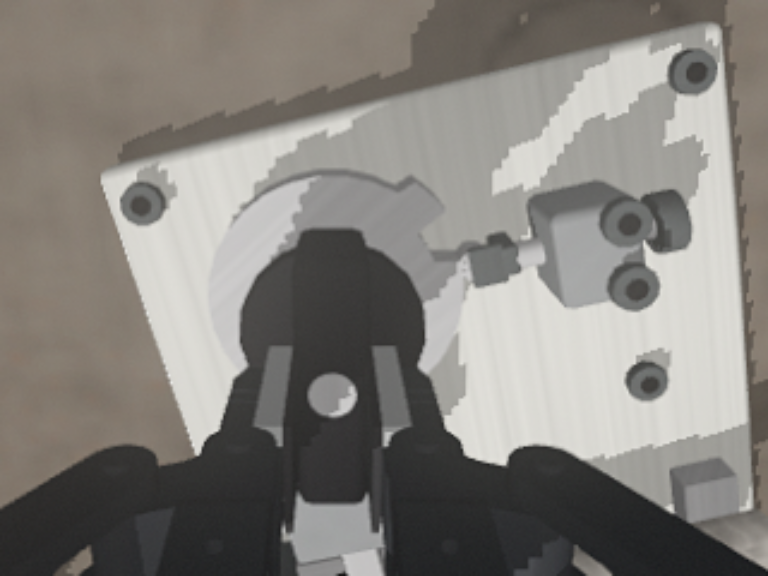

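```bash
python3 -m handwheel '[{"dx":0,"dy":0,"dz":0,"ax":0,"ay":0,"az":1.5,"fingers":1},{"dx":0,"dy":0,"dz":0,"ax":0,"ay":0,"az":1.5,"fingers":1}]' >/dev/null; python3 m.py; python3 -m handwheel '[{"dx":0,"dy":0,"dz":0,"ax":0,"ay":0,"az":1.5,"fingers":1},{"dx":0,"dy":0,"dz":0,"ax":0,"ay":0,"az":1.5,"fingers":1}]' >/dev/null; python3 m.py;  python3 - <<'E'
from ov import *
im=ctrl.get_image('wrist');cv2.imwrite('pics/w21.png',cv2.resize(im[90:330,180:500,::-1],None,fx=2.4,fy=2.4))
E
```

```text
t 17.63 p [ 0.4708 -0.0715  0.0703] f [ 2.6 -2.6 -5.2] m [-0.53 -0.27  0.33] op 0.0148
yaw 86.33 Mz 0.33
t 17.8 p [ 0.4709 -0.0716  0.0703] f [ 2.1 -2.6 -6.4] m [-0.53 -0.34 -0.15] op 0.0142
yaw 84.66 Mz -0.151
```

View pics/w21.png

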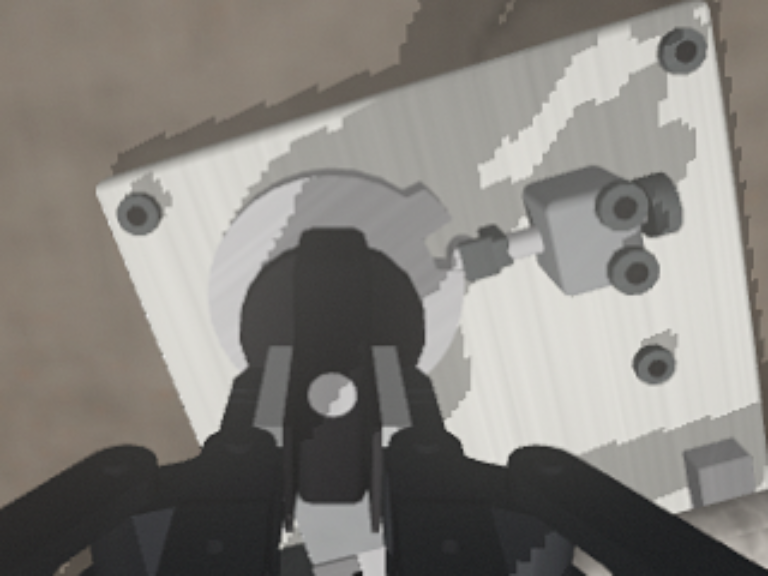

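The torque flipped to -0.15 and the roller (445,240) is moving into the notch; the cam is being pulled in. I take smaller steps until it's fully down.

```bash
python3 -m handwheel '[{"dx":0,"dy":0,"dz":0,"ax":0,"ay":0,"az":1,"fingers":1},{"dx":0,"dy":0,"dz":0,"ax":0,"ay":0,"az":1,"fingers":1}]' >/dev/null; python3 m.py; python3 -m handwheel '[{"dx":0,"dy":0,"dz":0,"ax":0,"ay":0,"az":1,"fingers":1},{"dx":0,"dy":0,"dz":0,"ax":0,"ay":0,"az":1,"fingers":1}]' >/dev/null; python3 m.py;  python3 - <<'E'
from ov import *
im=ctrl.get_image('wrist');cv2.imwrite('pics/w22.png',cv2.resize(im[90:330,180:500,::-1],None,fx=2.4,fy=2.4))
E
```

```text
t 18.02 p [ 0.4709 -0.0717  0.0703] f [ 2.  -2.  -6.3] m [-0.5  -0.33 -0.31] op 0.0142
yaw 83.48 Mz -0.314
t 18.18 p [ 0.4709 -0.0717  0.0703] f [ 2.  -1.3 -6.8] m [-0.53 -0.37 -0.23] op 0.0142
yaw 82.38 Mz -0.233
```

View pics/w22.png

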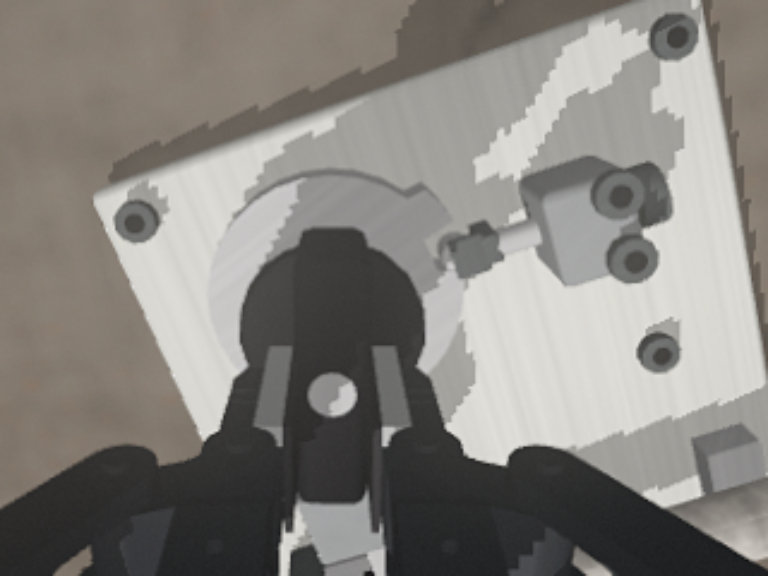

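```bash
python3 -m handwheel '[{"dx":0,"dy":0,"dz":0,"ax":0,"ay":0,"az":1,"fingers":1},{"dx":0,"dy":0,"dz":0,"ax":0,"ay":0,"az":1,"fingers":1}]' >/dev/null; python3 m.py; python3 -m handwheel '[{"dx":0,"dy":0,"dz":0,"ax":0,"ay":0,"az":1,"fingers":1},{"dx":0,"dy":0,"dz":0,"ax":0,"ay":0,"az":1,"fingers":1}]' >/dev/null; python3 m.py;  python3 - <<'E'
from ov import *
im=ctrl.get_image('wrist');cv2.imwrite('pics/w23.png',cv2.resize(im[90:330,180:500,::-1],None,fx=2.4,fy=2.4))
E
```

```text
t 18.4 p [ 0.4708 -0.0718  0.0703] f [ 2.7 -2.6 -5.6] m [-0.54 -0.29 -0.12] op 0.0145
yaw 81.4 Mz -0.116
t 18.57 p [ 0.4709 -0.0719  0.0703] f [ 0.3 -3.3 -6.9] m [-0.58 -0.26 -0.04] op 0.014
yaw 80.37 Mz -0.042
```

View pics/w23.png

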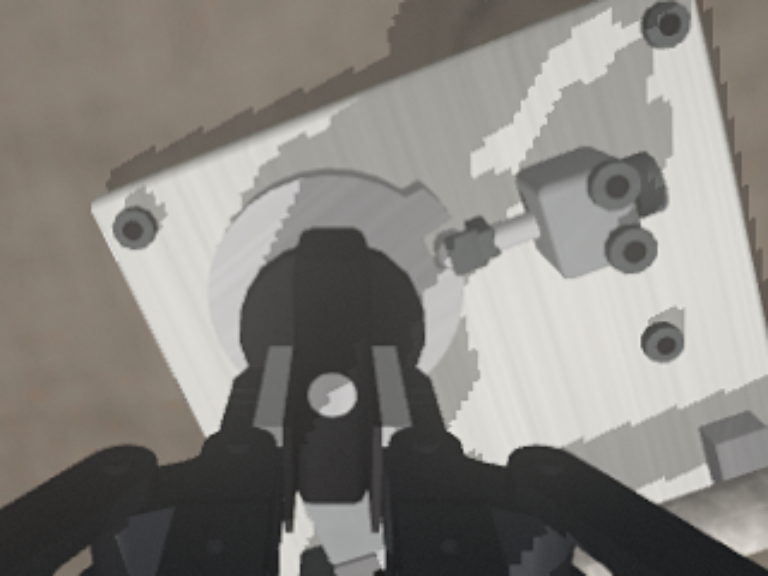

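The torque is back to about zero and the roller is seated in the notch, with the follower shaft showing about 40 px against about 20 before. I stop turning, release and rise.

```bash
python3 -m handwheel '[{"dx":0,"dy":0,"dz":0,"ax":0,"ay":0,"az":0,"fingers":0.4},{"dx":0,"dy":0,"dz":0,"ax":0,"ay":0,"az":0,"fingers":0.2},{"dx":0,"dy":0,"dz":0,"ax":0,"ay":0,"az":0,"fingers":0},{"dx":0,"dy":0,"dz":0,"ax":0,"ay":0,"az":0,"fingers":0},{"dx":0,"dy":0,"dz":-0.5,"ax":0,"ay":0,"az":0,"fingers":0},{"dx":0,"dy":0,"dz":-1.5,"ax":0,"ay":0,"az":0,"fingers":0},{"dx":0,"dy":0,"dz":-3,"ax":0,"ay":0,"az":0,"fingers":0},{"dx":1,"dy":0,"dz":-4.5,"ax":0,"ay":0,"az":0,"fingers":0},{"dx":2.5,"dy":0,"dz":-6,"ax":0,"ay":0,"az":0,"fingers":0},{"dx":2.5,"dy":0,"dz":-6,"ax":0,"ay":0,"az":0,"fingers":0},{"dx":2.5,"dy":0,"dz":-6,"ax":0,"ay":0,"az":0,"fingers":0},{"dx":2.5,"dy":0,"dz":-6,"ax":0,"ay":0,"az":0,"fingers":0}]'
python3 - <<'E'
from ov import *
x=np.load('fix.npy');s=st();cw=ctrl.calibration('wrist')
im=ctrl.get_image('wrist');cv2.imwrite('pics/w24.png',im[:,:,::-1]);np.save('c24.npy',[cw,s],allow_pickle=True)
im=ctrl.get_image('scene');cv2.imwrite('pics/s24.png',cv2.resize(im[170:280,240:390,::-1],None,fx=5,fy=5,interpolation=cv2.INTER_CUBIC))
E
```

```text
t: 19.62
position: [0.4091, -0.0606, 0.2208]
tool_rot: [0.261, 3.123, 0.001]
ft_force: [-0.0, -0.3, -0.3]
opening: 0.0427
t 19.62 p [ 0.4091 -0.0606  0.2208] f [-0.  -0.3 -0.3] m [-0.07  0.03 -0.03] op 0.0427
```

View pics/w24.png

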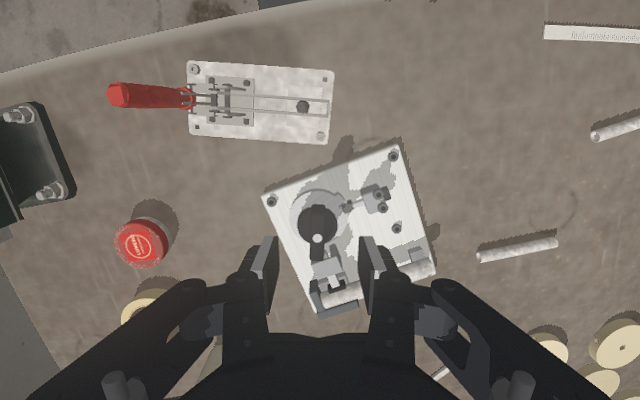

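View pics/s24.png

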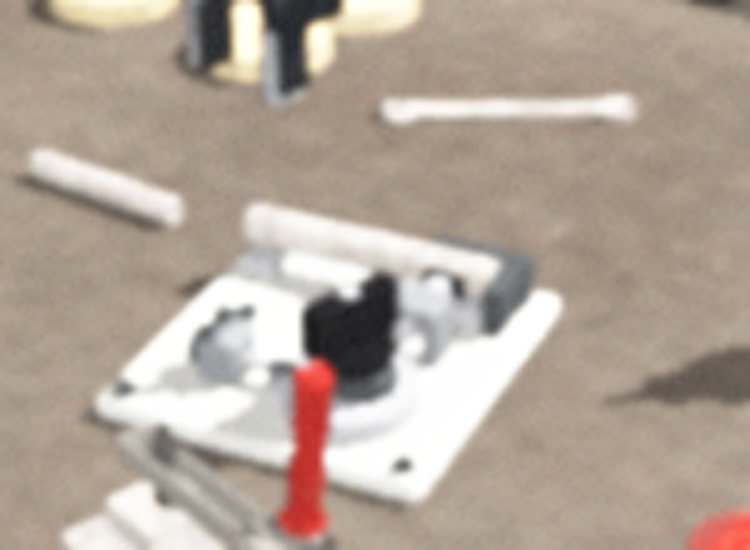

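```bash
python3 -m handwheel '[{"dx":-1.5,"dy":0.6,"dz":0,"ax":0,"ay":0,"az":0,"fingers":0},{"dx":-3,"dy":0.6,"dz":0,"ax":0,"ay":0,"az":0,"fingers":0},{"dx":-4.5,"dy":0.6,"dz":0.3,"ax":0,"ay":0,"az":0,"fingers":0},{"dx":-4.5,"dy":0.6,"dz":0.3,"ax":0,"ay":0,"az":0,"fingers":0},{"dx":-4.5,"dy":0.6,"dz":0.3,"ax":0,"ay":0,"az":0,"fingers":0}]'
python3 - <<'E'
from ov import *
x=np.load('fix.npy');s=st();cw=ctrl.calibration('wrist')
im=ctrl.get_image('wrist');cv2.imwrite('pics/w25.png',im[:,:,::-1]);np.save('c25.npy',[cw,s],allow_pickle=True)
overlay('pics/w25.png',cw,x[:2],x[2],(220,40,460,220),'pics/ov25.png',3)
E
```

```text
t: 20.13
position: [0.5225, -0.0656, 0.2083]
tool_rot: [-0.262, -3.128, 0.013]
ft_force: [0.6, 0.1, 0.8]
opening: 0.0427
t 20.13 p [ 0.5225 -0.0656  0.2083] f [0.6 0.1 0.8] m [-0.01 -0.02 -0.02] op 0.0427
```

View pics/ov25.png

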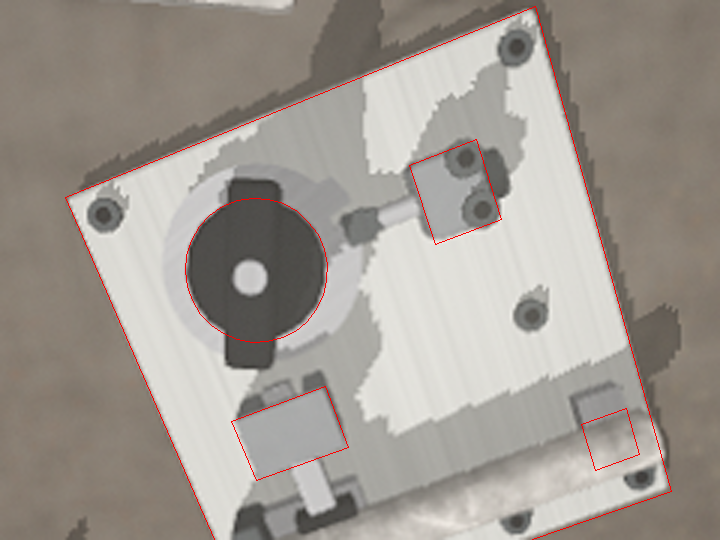

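The cap (495,172) stands against its housing, so the follower is down. I check the pad and jaw side next.

```bash
python3 -m handwheel '[{"dx":-1.5,"dy":-0.6,"dz":0,"ax":0,"ay":0,"az":0,"fingers":0},{"dx":-3,"dy":-0.6,"dz":0,"ax":0,"ay":0,"az":0,"fingers":0},{"dx":-3,"dy":-0.6,"dz":0,"ax":0,"ay":0,"az":0,"fingers":0},{"dx":-3,"dy":-0.6,"dz":0,"ax":0,"ay":0,"az":0,"fingers":0}]'
python3 - <<'E'
from ov import *
x=np.load('fix.npy');s=st();cw=ctrl.calibration('wrist')
im=ctrl.get_image('wrist');cv2.imwrite('pics/w26.png',im[:,:,::-1]);np.save('c26.npy',[cw,s],allow_pickle=True)
overlay('pics/w26.png',cw,x[:2],x[2],(240,60,480,240),'pics/ov26.png',3)
im=ctrl.get_image('top');cv2.imwrite('pics/t26.png',im[:,:,::-1])
for l in ("tape_roll","tin","spanner"): print(l,[(r['xy'],round(r['confidence'],2)) for r in ctrl.boxes_of("top",l)])
E
```

```text
t: 20.52
position: [0.5929, -0.0934, 0.2084]
tool_rot: [-0.264, -3.127, 0.012]
ft_force: [-0.4, 0.6, -0.1]
opening: 0.0429
t 20.52 p [ 0.5929 -0.0934  0.2084] f [-0.4  0.6 -0.1] m [-0.01  0.03  0.03] op 0.0429
tape_roll [([460.6, 195.3], 0.98)]
tin [([437.6, 244.9], 0.6), ([335.9, 246.6], 0.35)]
spanner [([314.7, 123.3], 0.62), ([332.0, 210.2], 0.23)]
```

View pics/ov26.png

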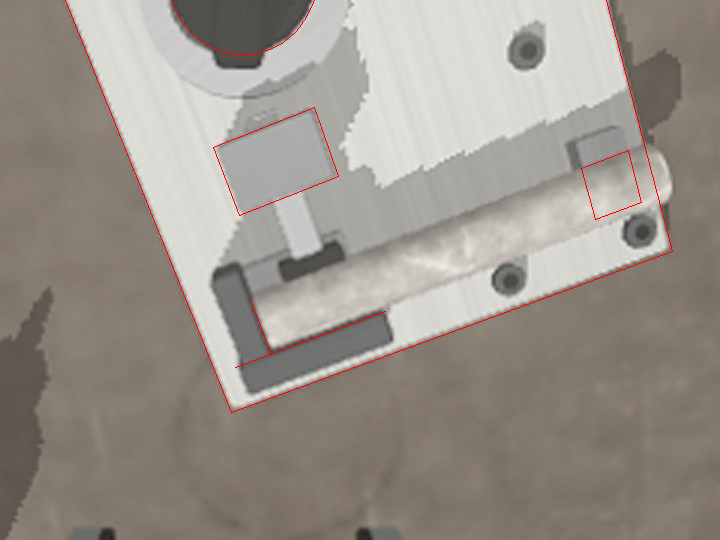

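The pipe bears on the stop and the jaw, with the pad pressed on it. The tape roll's detection differs from the first one, so I check the picture.

Run:
```python
import cv2,numpy as np
a=cv2.imread('pics/top0.png');b=cv2.imread('pics/t26.png')
cv2.imwrite('pics/cmp.png',np.hstack([cv2.resize(i[90:270,270:490],None,fx=1.8,fy=1.8) for i in(a,b)]))
```

```text
(no output)
```

View pics/cmp.png

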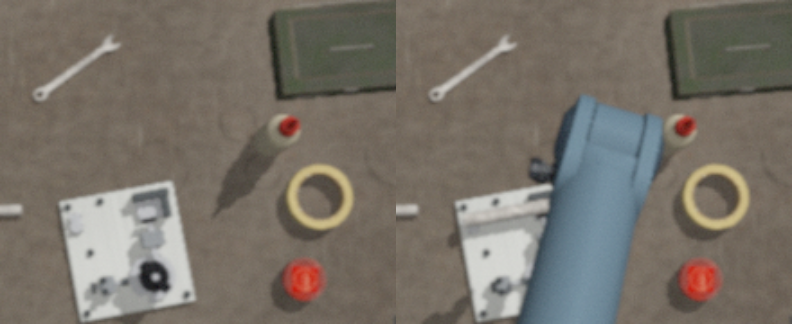

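The before and after top views show the tape roll, tin and spanner unmoved, so the shifted detection was network error. The gripper is clear of everything, and I hand in.

Run:
```python
from cell import ctrl
print(ctrl.finish_job())
```

```text
the job is handed in; nothing more can be done
None
```

The pipe is clamped in the fixture and the job was handed in at about 21 s of the 61 s. No verdict was reported.

**Pipe:** I gripped the largest of the three bars. On the first lowering it struck the fixture, most likely the jaw edge, and pivoted in the grip. I raised, re-centred, levelled it on the rests and slid it to the stop. There the push force doubled with no further motion.

**Knob:** I turned it clockwise about 55° in small steps. The torque read at most 0.33 N m (limit 0.52), though readings were only taken at the end of each short move. When the torque reversed I eased on until it was back near zero, then released.

**Last checks:**
- In the pictures the follower cap stands against its housing.
- The pipe's end is at the stop, its side is on the jaw and the pad is on it.
- The gripper touches nothing.
- Top-camera pictures from before and after show the tape roll, tin and spanner unmoved.

**Disagreements and gaps:**
- The network put the tape roll about 25 pixels away from its first report. The pictures show it in the same place, so I took that as a network error.
- The pad's force on the pipe could not be measured directly.

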